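# Locate a bracket in the brazing jig and latch the hold-down strap

### The job

Load the copper bracket into the blue brazing jig: swing the red-handled strap clear if it is in the way, set the bracket down gently on the jig with its upright lug towards the end stop, and push it home so that its foot lies flat with its long edge against both dowels and its short edge against the end stop. Then swing the strap down over the foot until its tongue is snapped fully into the roller catch, and let go. Leave the sockets, spray can, pot and hammer standing where they are.

Things in the scene. Friction and masses are not known exactly. Their poses are not given: they have to be found in the camera images.
- jig: Brazing jig, fixed to the table: blue base plate 172 (x) by 160 (y) by 15 mm high, from x = -76 to +96 mm in its own frame. Origin on the table, directly below point jig_seat; z up. Its hinge side (+y) points within 0.3 rad of world +y. Hinge lugs at y = +66 mm, catch at y = -66 mm, both at x = -40 mm.
- jig_seat (a point): Point on the jig's top face (15 mm above the table) where the bracket's origin lies when the bracket is fully located: foot edge y = +40 mm on both dowels, foot end x = +70 mm on the end stop. Axes as the jig's.
- jig_dowel_a (a point): Top of the first of two bright steel dowels, 12 mm diameter, standing 12 mm above the base: at x = -16, y = +46 mm in the jig's frame, 27 mm above the table. The bracket's long edge (y = +40 mm) bears on both.
- jig_dowel_b (a point): Top of the second dowel, at x = +56, y = +46 mm in the jig's frame, 27 mm above the table.
- jig_stop (a point): Middle of the end stop's bearing face, x = +70, y = -5, 23 mm above the table. The stop is a steel block 16 (x) by 50 (y) by 16 mm on the base plate (y from -30 to +20 mm).
- jig_hinge (a point): Middle of the strap's hinge pin, 41 mm above the table; the pin runs along the jig's x axis. The lugs that hold it are 46 mm wide along x and reach 53 mm above the table.
- jig_catch (a point): Middle of the double-roller catch, 30 mm above the table: two brass spring rollers (axes along the jig's y) between which the strap's tongue snaps. Its dark housing is 48 mm along x, 20 mm along y, its top 37 mm above the table.
- strap (a joint): Hold-down strap's angle, rad: 0 closed, level over the seat, tongue in the catch; 2.0 fully open, leaning back past upright. Stiff hinge (0.4 N m friction; strap 0.3 kg): it stays where it is left. In the last 0.1 rad the tongue parts the spring rollers and snaps below them; pressing the grip with about 8 N is enough. Under about 1.75 rad open it hinders a hand loading the bracket from above.
- strap_grip (a point): Middle of the strap's red round grip (18 mm diameter, 58 mm long), moving with the strap. Closed, it is 188 mm from the hinge pin towards jig -y and 15 mm above the pin (56 mm above the table), rising outward by 22 degrees. Pinch it from above along the jig's x. The strap is a steel bar 25 mm wide (x), 10 mm thick, 155 mm from pin to end, with a rubber-footed screw beneath.
- bracket: Copper bracket, about 0.8 kg, loose on the table: foot plate 140 (x) by 80 (y) by 6 mm thick; on it an upright lug, 8 mm thick (y), 70 mm long, from x = -5 to x = +65 mm, centred on y = 0, its top 51 mm above the underside. Origin: centre of the foot's underside; z up. The plain half of the foot (x below -5 mm) goes under the strap.
- bracket_lug (a point): Point in the lug to grip it at, 20 mm along +x from the bracket's origin and 30 mm above the foot's underside; grip across the 8 mm thickness (the bracket's y).
- socket_a: Brown steel impact socket standing on its wide end, 58 mm diameter, 82 mm high; origin at the centre of its underside. Leave it alone.
- socket_b: Dark steel impact socket, 52 mm diameter, 74 mm high; origin at the centre of its underside. Leave it alone.
- socket_c: Biggest brown impact socket, 74 mm diameter, 98 mm high; origin at the centre of its underside. Leave it alone.
- socket_d: Small dark impact socket, 48 mm diameter, 66 mm high; origin at the centre of its underside. Leave it alone.
- can: White and green spray can, 52 mm diameter, 178 mm high; origin at the centre of its underside. Leave it alone.
- pot: Black open steel pot, 80 mm diameter, 90 mm high; origin at the centre of its underside. Leave it alone.
- hammer: Hammer lying on the table, 260 mm long; origin under its middle, handle towards its -x. Leave it alone.
Mind the look-alikes: they are no part of the job. There is more than one size of the bracket; the job needs the smallest.

How it is judged (in metres and radians):
On the way, in this order (a step that is already met when the one before it is completed fails the run):
1. the bracket lies flat on the jig, located against both dowels and the end stop, before the strap is closed (x of bracket in the frame of jig_seat between -0.002 and 0.002 m and y of bracket in the frame of jig_seat between -0.002 and 0.002 m and z of bracket in the frame of jig_seat between -0.0025 and 0.0025 m and angle between the x axis of bracket and the x axis of jig, either way round below 0.02 rad and angle between bracket's own z axis and vertical below 0.025 rad and x of bracket_lug in the frame of jig_seat above 0.01 m and value of joint strap above 0.2 rad), for 0.2 s.
2. the strap is swung down and snapped into its catch (value of joint strap below 0.03 rad), for 0.2 s.
At the end, for the whole second after the job is handed in: The bracket lies flat on the jig (height within 2.5 mm, tilt under 0.025 rad), lug end towards the end stop, within 2 mm of its located position along and across the jig and within 0.02 rad of parallel, and at rest; the strap is in its catch (joint under 0.03 rad) (x of bracket in the frame of jig_seat between -0.002 and 0.002 m and y of bracket in the frame of jig_seat between -0.002 and 0.002 m and z of bracket in the frame of jig_seat between -0.0025 and 0.0025 m and angle between the x axis of bracket and the x axis of jig, either way round below 0.02 rad and angle between bracket's own z axis and vertical below 0.025 rad and x of bracket_lug in the frame of jig_seat above 0.01 m and value of joint strap below 0.03 rad and linear speed of bracket below 0.01 m/s); the robot touches nothing.
It fails at once if a socket, the can, the pot or the hammer is moved by more than 20 mm (distance of any of socket_a, socket_b, socket_c, socket_d, can, pot, hammer from where it was at the start of the episode above 0.02 m).
It fails at once if the bracket is dropped or thrown (faster than 0.7 m/s out of the fingers) (linear speed of bracket above 0.7 m/s and contact force between the fingers and bracket below 0.2 N).
It also fails if it takes over 72 s, if anything falls off the work surface, if the arm or the gripper's body presses on something with over 40 N, if the wrist force passes 120 N, or if a joint passes its speed limit or range.

### The arm

A 6-joint arm with a two-finger parallel gripper is mounted at the origin on the work surface. World frame = base frame: x ahead of the robot, y to its left, z up, the work surface at z = 0. Lengths are in mm, angles in rad, forces in N, time in s.
With the tool pointing down it reaches from about 275 to 850 mm from the base axis. Payload 5.2 kg.
Tool frame: the origin (TCP) lies between the finger pads; the fingertips stand 25 mm ahead of it and the grasp point (between the pads) lies 6 mm ahead of it (env.tcp_to_tips is the distance from the TCP to the fingertips, in mm); z points along the fingers, x is the direction in which the jaws open and shut, and the axes are right-handed (so a half turn about z gives the same grasp; the last joint's range is limited). The gripper opens to 85 mm and grips with 20 to 120 N. Pads are 22 mm wide; open, the fingers measure 114 mm over their backs; the gripper's body (76 mm by 85 mm) begins 54 mm behind the grasp point. The pads swing forward as they close: fully open they stand 13 mm farther back than shut.
Start: joints at [1.04, 0.259, 1.535, -0, 1.348, -0.203], TCP at [177.057, 520.727, 256.31] pointing down, gripper open.
Joint ranges: [-3.14, 3.14], [-0.91, 2.08], [0.19, 2.58], [-1.22, 4.36], [0.22, 2.71], [-3.12, 3.12]. Speed limits (rad/s): [2.57, 2.57, 3.14, 3.14, 3.14, 3.14].

### API

Orientations are given as a 3x3 rotation matrix whose columns are the frame's x, y, z axes.
In Python, from workcell import env gives the robot as it stands.
- The arm moves only by the tool arm_command, never from a script. Its argument "increments" is a list of rows, each a list of 3 entries, a list of its own where there are three numbers: the turn, a rotation vector about the tool's x, y, z in degrees, then the shift along the tool's x, y, z in mm, then the opening, from -1 (shut) to 1 (fully open). In form: [[[ax, ay, az], [x, y, z], fingers], ...]. A call has 1 to 20 rows; each row is the pose to reach, as a shift and turn from the pose measured when the call began, along the tool's axes at that moment; what a row does not reach only later rows make up. A row lasts 1/8 s, in which the tool goes at most 62.5 mm and 10.7 degrees, less where a joint would pass 70% of its speed; a pose out of reach is approached as far as the arm can. A call with a gripper value outside its range is refused whole. The fingers move at their own pace and stop on an object; the grip force is fixed at half the most. Time passes only in rows, so rows that repeat a pose let the fingers close. It gives the time, the measured TCP pose, the force and the opening at its end, in the units of the state.
- env.get_obs(): the state, without advancing time (a new reading comes with each control period).
- env.get_image(name): name is "scene" or "top" or "wrist"; returns a dict with "color" (384x512x3 uint8, red, green, blue), "fx", "fy", "cx", "cy" (pixels), "k1" (the pictures are not rectified: a ray, as slopes to the right and down, at radius r is drawn at 1 + k1 r^2 times it, then the intrinsics apply), "R" (3x3) and "t" (3): a world point X has camera coordinates R X + t; the wrist camera has in their place "hand_eye" (4x4, takes a point from camera to tool coordinates, whose origin is the TCP and whose axes are the tool frame's). Camera axes: x right, y down, z forward; pixel columns grow to the right and rows downward; lengths in mm; the calibration is good to about 2 mm. A picture is of the moment at which its call begins: read the wrist's pose just before it. There is no depth.
- env.finish_job(): hands the job in, once; it reports no verdict.
The state is a dict: "t": time; "q": joint angles; "joint_vel": joint speeds; "effort": joint torques, N m; "tool_pos": TCP position; "eef_rot": TCP orientation; "wrist_force": force on the tool from outside, world axes, zero at the start; "ft_torque": the same for the moment, N m; "finger_gap": finger opening in mm.
Only numpy, scipy, OpenCV 4.12 (cv2) and the standard library are available. Lean on these libraries where they do the work, as an engineer would, in place of code of your own. Each camera call takes 0.05 s, during which the arm holds its last target.

## Working session

There is one attempt and no reset: what is moved stays moved. The work goes in short steps, Python scripts to look and compute and a tool call to move; the robot and the scene stay as the last step left them, time stands still between calls to the robot, and variables do not carry over. Pictures are saved under pics/ and viewed, and the job is handed in when it is done.

Besides the shell and the picture viewer there is one more tool, called by a JSON object that holds its "name" and its "arguments", one argument or row to a line. arm_command: Moves the arm, as the interface text tells. Its arguments: {"type":"object","properties":{"increments":{"type":"array","items":{"type":"array"}}},"required":["increments"]}

```bash
ls; mkdir -p pics; cat > h.py <<'E'
import numpy as np, cv2
from workcell import env
def snap(name,fn):
    o=env.get_obs(); im=env.get_image(name)
    cv2.imwrite('pics/'+fn+'.png',im['color'][:,:,::-1])
    d={k:np.array(v) for k,v in im.items()}
    d['tool_pos']=np.array(o['tool_pos']); d['eef_rot']=np.array(o['eef_rot'])
    np.savez('pics/'+fn+'.npz',**d); return o
def load(fn): return dict(np.load('pics/'+fn+'.npz'))
def cam(d):
    if 'R' in d: return d['R'],d['t']
    H=d['hand_eye']; T=np.eye(4);T[:3,:3]=d['eef_rot'];T[:3,3]=d['tool_pos']
    M=np.linalg.inv(T@H); return M[:3,:3],M[:3,3]
def proj(d,X):
    R,t=cam(d); c=np.atleast_2d(X)@R.T+t; s=c[:,:2]/c[:,2:]; r2=(s**2).sum(1,keepdims=True)
    s=s*(1+d['k1']*r2); return np.c_[s[:,0]*d['fx']+d['cx'],s[:,1]*d['fy']+d['cy']]
def ray(d,uv):
    uv=np.atleast_2d(np.array(uv,float)); s0=np.c_[(uv[:,0]-d['cx'])/d['fx'],(uv[:,1]-d['cy'])/d['fy']]; s=s0.copy()
    for _ in range(30): s=s0/(1+d['k1']*(s**2).sum(1,keepdims=True))
    R,t=cam(d); return -R.T@t,(np.c_[s,np.ones(len(s))])@R
def onz(d,uv,z):
    o,v=ray(d,uv); z=np.broadcast_to(z,(len(v),)); return o+v*((z-o[2])/v[:,2])[:,None]
def crop(fn,x0,y0,x1,y1,s,out):
    im=cv2.imread('pics/'+fn+'.png')[y0:y1,x0:x1]; cv2.imwrite('pics/'+out+'.png',cv2.resize(im,None,fx=s,fy=s,interpolation=cv2.INTER_CUBIC))
E
python3 - <<'E'
from h import *
for n in ['scene','top','wrist']: o=snap(n,n+'0')
for k in o: print(k,np.round(o[k],3).tolist())
for n in ['scene','top','wrist']:
    d=load(n+'0'); R,t=cam(d); print(n,np.round(-R.T@t),d['fx'],d['k1'],np.round(R[2],2))
    if 'hand_eye' in d: print(d['hand_eye'])
E
```

```text
pics
t 0.1
q [1.04, 0.259, 1.536, 0.0, 1.348, -0.203]
joint_vel [0.0, -0.003, -0.003, -0.0, 0.001, 0.0]
effort [0.001, -44.697, -29.125, -0.001, 0.006, -0.0]
tool_pos [176.836, 520.324, 255.543]
eef_rot [[0.322, 0.947, -0.001], [0.947, -0.322, -0.001], [-0.002, -0.0, -1.0]]
wrist_force [-0.247, -0.153, -1.154]
ft_torque [-0.027, -0.007, 0.042]
finger_gap 85.376
scene [1082.  709.  899.] 371.67711023620643 -0.07731969794307894 [-0.45 -0.5  -0.74]
top [ 304.  145. 1454.] 358.43292978251026 0.0008408329428168403 [ 0.16  0.   -0.99]
wrist [105. 546. 371.] 318.70963201560113 -0.06456339901382879 [ 0.28 -0.1  -0.95]
[[ 9.99999955e-01 -2.88386558e-04  8.23171290e-05  7.13858245e-01]
 [ 2.50712472e-04  9.54491572e-01  2.98237783e-01 -7.63958299e+01]
 [-1.64578774e-04 -2.98237749e-01  9.54491602e-01 -1.15621594e+02]
 [ 0.00000000e+00  0.00000000e+00  0.00000000e+00  1.00000000e+00]]
```

View pics/scene0.png

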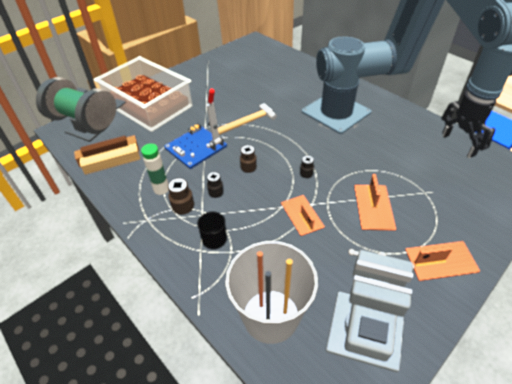

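View pics/top0.png

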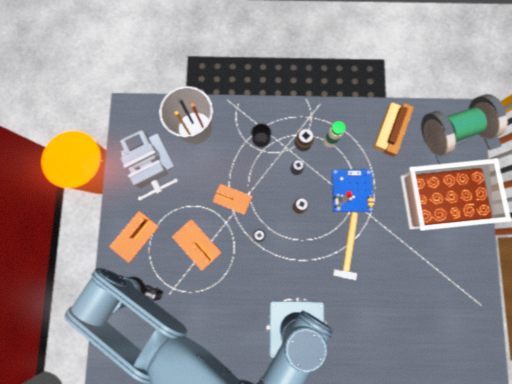

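View pics/wrist0.png

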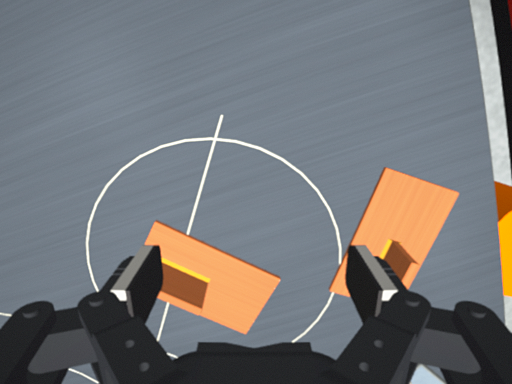

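Bracket candidates in the top picture are the small plate at (232,199), a mid-size one at (133,238) and a large one at (196,245). By the description, (232,199) looks the smallest. I'll check it and the jig in crops.

```bash
python3 - <<'E'
from h import *
crop('top0',205,170,265,230,10,'c1')
crop('top0',315,155,390,225,10,'c2')
crop('scene0',150,75,285,175,5.5,'c3')
crop('scene0',270,160,340,245,7,'c4')
E
```

```text
(no output)
```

View pics/c1.png

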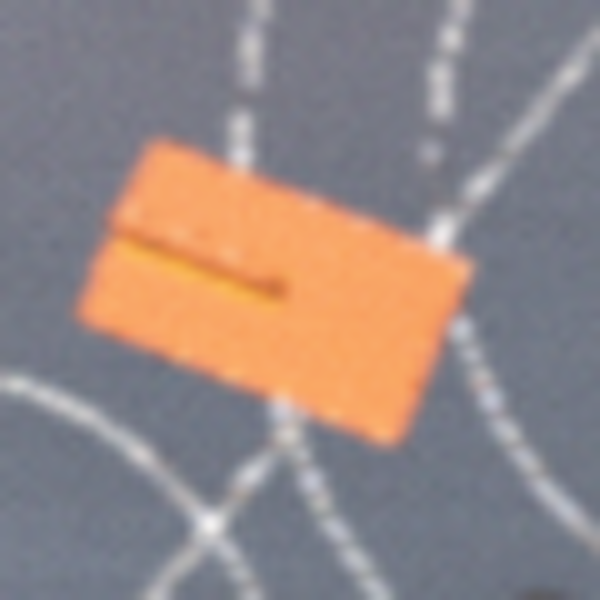

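View pics/c2.png

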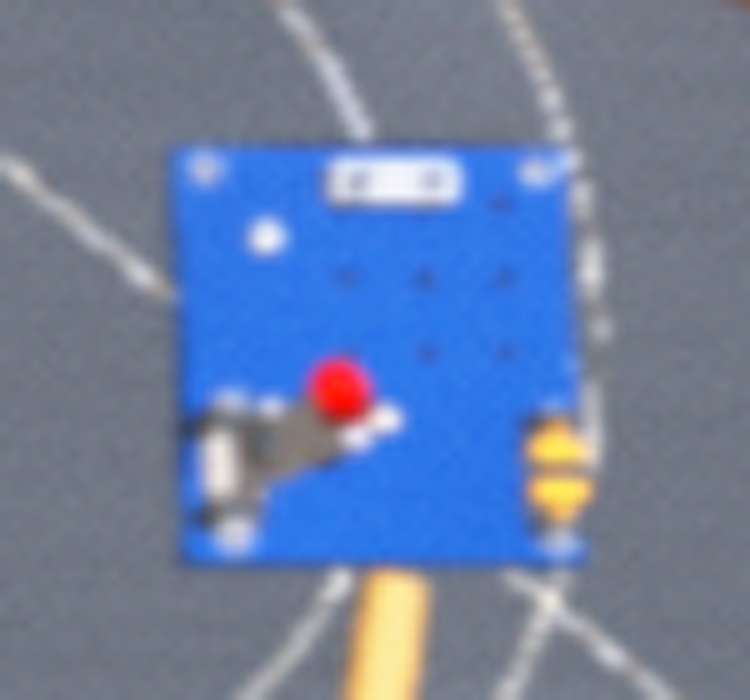

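View pics/c3.png

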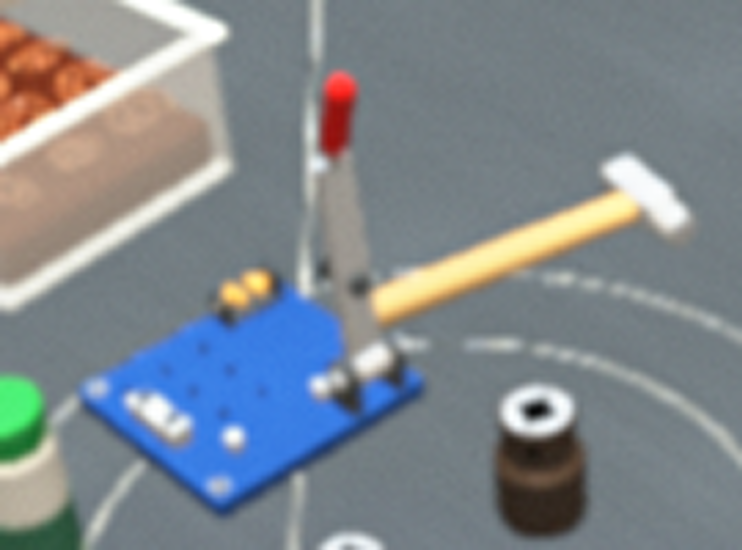

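View pics/c4.png

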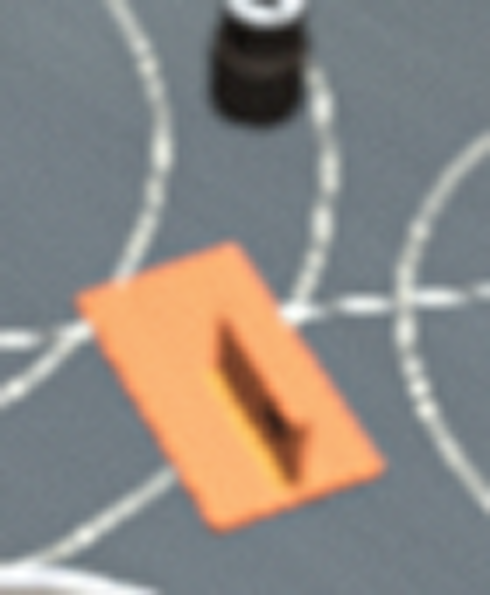

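```bash
cat > fit.py <<'E'
from h import *
from scipy.optimize import least_squares
def fit2(obs,x0):
    # obs list of (d, uv, localXYZ); pose x,y,th
    def P(p,L): c,s=np.cos(p[2]),np.sin(p[2]); return np.array([p[0]+c*L[0]-s*L[1],p[1]+s*L[0]+c*L[1],L[2]])
    f=lambda p: np.concatenate([(proj(d,P(p,L))[0]-uv) for d,uv,L in obs])
    r=least_squares(f,x0,x_scale=[100,100,1]); return r.x,r.fun.reshape(-1,2)
E
python3 - <<'E'
from fit import *
d=load('top0'); s=load('scene0')
c=lambda L,x0,y0,k: [np.array([x0+(a+.5)/k-.5,y0+(b+.5)/k-.5]) for a,b in L]
# bracket: +x image left. corners: left-top,right-top,right-bot,left-bot
q=c([(155,138),(475,263),(398,447),(78,318)],205,170,10)
W=onz(d,q,6); print(np.round(W,1)); print([round(np.linalg.norm(W[i]-W[(i+1)%4]),1) for i in range(4)])
# right-handed: x->left (world+y), y-> world -x = image down
L=[(70,-40,6),(-70,-40,6),(-70,40,6),(70,40,6)]
ob=[(d,u,l) for u,l in zip(q,L)]
qs=c([(232,240),(75,298),(218,532),(386,465)],270,160,7)
m=W.mean(0)
p,r=fit2(ob,[m[0],m[1],1.2]); print('bracket top',p,np.round(r,2).tolist())
Ls=[(-70,40,6),(-70,-40,6),(70,-40,6),(70,40,6)]
ob2=[(s,u,l) for u,l in zip(qs,Ls)]
p,r=fit2(ob2,[m[0],m[1],1.2]); print('scene',p,np.round(r,2).tolist())
# jig
qj=c([(172,148),(572,148),(588,565),(182,563)],315,155,10)
Lj=[(96,80,15),(96,-80,15),(-76,-80,15),(-76,80,15)]
W=onz(d,qj,15);m=W.mean(0);print(np.round(W,1))
dd=c([(267,238),(252,405)],315,155,10)
oj=[(d,u,l) for u,l in zip(qj,Lj)]
p,r=fit2(oj,[m[0],m[1],0]); print('jig top',p,np.round(r,2).tolist())
qs=c([(82,395),(225,512),(422,388)],150,75,5.5)
Ls=[(96,-80,15),(96,80,15),(-76,80,15)]
p2,r=fit2([(s,u,l) for u,l in zip(qs,Ls)],p); print('jig scene',p2,np.round(r,2).tolist())
# strap grip outer end
g=c([(340,390)],315,155,10)[0]; gs=c([(340,90)],150,75,5.5)[0]
A=[];b=[]
for dd,u in((d,g),(s,gs)):
    o,v=ray(dd,u); v=v[0]/np.linalg.norm(v[0]); M=np.eye(3)-np.outer(v,v); A.append(M);b.append(M@o)
X=np.linalg.lstsq(np.vstack(A),np.concatenate(b),rcond=None)[0]; print('grip end',X)
cth,sth=np.cos(p[2]),np.sin(p[2]); e=X[:2]-p[:2]; print('in jig',cth*e[0]+sth*e[1],-sth*e[0]+cth*e[1])
# others
for nm,uv,z in [('a',(301,205),82),('d',(259,236),66),('b',(298,167),74),('c',(305,138),98),('can',(338,128),178),('pot',(261,134),90)]:
    print(nm,np.round(onz(d,uv,z)[0]))
print('hammer',np.round(onz(d,[(353,213),(346,275),(335,274),(357,277)],20)))
E
```

```text
[[564.2 314.1   6. ]
 [514.7 181.6   6. ]
 [438.9 211.2   6. ]
 [489.2 342.8   6. ]]
[np.float64(141.4), np.float64(81.3), np.float64(140.9), np.float64(80.3)]
bracket top [501.74497471 262.42462549   1.20773873] [[0.11, 0.05], [-0.28, 0.1], [-0.0, -0.14], [0.17, 0.0]]
scene [499.72159585 264.71155904   1.22051665] [[-0.04, 0.61], [0.03, 0.02], [0.17, -0.57], [-0.16, 0.07]]
[[ 629.1 -143.5   15. ]
 [ 632.  -307.8   15. ]
 [ 460.2 -308.4   15. ]
 [ 458.1 -145.    15. ]]
jig top [ 5.34871626e+02 -2.26260318e+02  9.79880477e-03] [[0.43, -0.22], [-0.59, 0.08], [-0.35, 0.13], [0.51, 0.01]]
jig scene [ 5.34903447e+02 -2.17661923e+02  1.26782422e-02] [[-0.65, 0.19], [-0.57, 0.11], [1.24, -0.5]]
grip end [ 491.96546738 -151.24080282  251.3920238 ]
in jig -42.16900871248338 75.43633549673356
a [471. -10.  82.]
d [351. 150.  66.]
b [623.   1.  74.]
c [735. -24.  98.]
can [ 750. -136.  178.]
pot [750. 149.  90.]
hammer [[ 450. -225.   20.]
 [ 207. -192.   20.]
 [ 210. -149.   20.]
 [ 201. -234.   20.]]
```

The bracket at top (232,199) measures 140x80 mm, so it is the right one. Its heading is 1.21 rad, with the lug towards +y. The strap stands at about 1.5 rad, so I'll push it open first. The helper below turns world targets into tool-frame rows.

```bash
cat >> h.py <<'E'
from scipy.spatial.transform import Rotation as Ro
def Rdown(h,tilt=None):
    c,s=np.cos(h),np.sin(h); return np.array([[c,s,0],[s,-c,0],[0,0,-1.]])
def row(pos,h=None,R=None,o=None):
    o=o or env.get_obs(); R0=np.array(o['eef_rot']); p0=np.array(o['tool_pos'])
    R1=R if R is not None else Rdown(h)
    tv=Ro.from_matrix(R0.T@R1).as_rotvec(degrees=True); sh=R0.T@(np.array(pos,float)-p0)
    print('turn',np.round(tv,2).tolist(),'shift',np.round(sh,1).tolist())
def st():
    o=env.get_obs(); R=np.array(o['eef_rot']); print('t',round(o['t'],2),'p',np.round(o['tool_pos'],1),'h',round(float(np.arctan2(R[1,0],R[0,0])),4),'F',np.round(o['wrist_force'],1),'gap',round(o['finger_gap'],1),'z',np.round(R[:,2],3)); return o
E
python3 - <<'E'
from h import *
row([330,250,330],0.6); row([495,-216,330],0.01)
E
```

```text
turn [0.01, 0.08, 36.84] shift [-206.8, 232.0, -74.1]
turn [0.03, 0.08, 70.65] shift [-594.9, 538.3, -73.7]
```

{"name": "arm_command", "arguments": {
  "increments": [
    [[0,0,10],[-50,50,-60],-1],
    [[0,0,20],[-100,100,-74],-1],
    [[0,0,37],[-207,232,-74],-1],
    [[0,0,37],[-207,232,-74],-1],
    [[0,0,37],[-207,232,-74],-1],
    [[0,0,71],[-595,538,-74],-1],
    [[0,0,71],[-595,538,-74],-1],
    [[0,0,71],[-595,538,-74],-1],
    [[0,0,71],[-595,538,-74],-1],
    [[0,0,71],[-595,538,-74],-1],
    [[0,0,71],[-595,538,-74],-1],
    [[0,0,71],[-595,538,-74],-1],
    [[0,0,71],[-595,538,-74],-1],
    [[0,0,71],[-595,538,-74],-1],
    [[0,0,71],[-595,538,-74],-1],
    [[0,0,71],[-595,538,-74],-1],
    [[0,0,71],[-595,538,-74],-1]
  ]
}}

```text
t: 2.28
tool_pos: [494.5, -214.5, 330.9]
eef_rot: [[1.0, 0.006, -0.0], [0.006, -1.0, -0.001], [-0.0, 0.001, -1.0]]
wrist_force: [-0.2, -0.1, 0.4]
finger_gap: 0.0
```

```bash
python3 - <<'E'
from h import *
st(); snap('wrist','w1'); snap('scene','s1')
crop('s1',150,60,285,175,5.5,'s1c')
row([495,-216,225],0.01)
E
```

```text
t 2.27 p [ 494.5 -214.5  330.9] h 0.0057 F [-0.2 -0.1  0.4] gap 0.0 z [-0.    -0.001 -1.   ]
turn [0.09, 0.0, -0.27] shift [0.4, 1.0, 105.9]
```

View pics/w1.png

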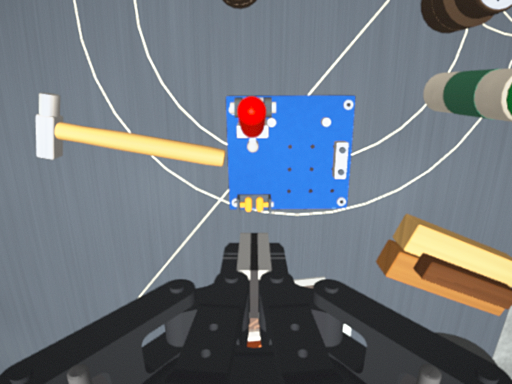

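View pics/s1c.png

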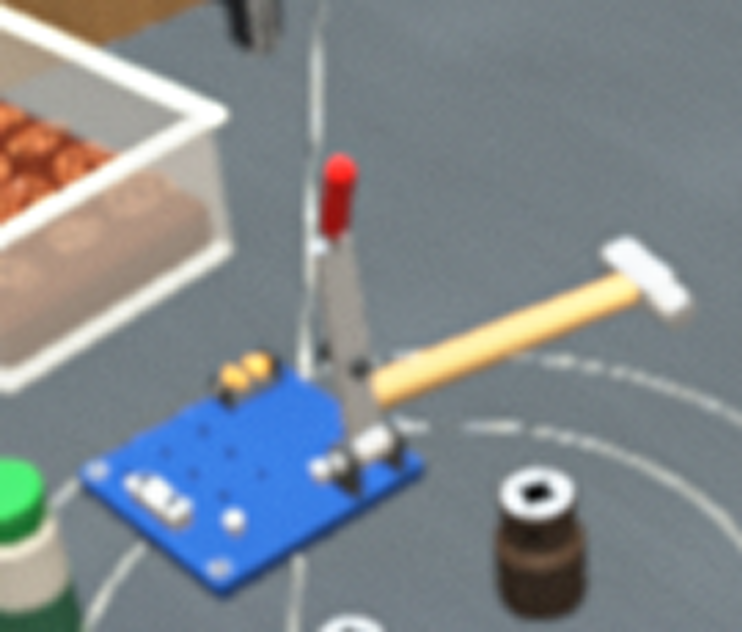

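```bash
python3 - <<'E'
from fit import *
crop('w1',215,85,365,220,5,'w1c')
d=load('w1'); print(onz(d,[(227,95),(355,96),(351,209),(230,209)],15).round(1))
print(onz(d,[(251,113)],[245]).round(1))
E
```

```text
[[ 459.2 -145.3   15. ]
 [ 627.3 -145.    15. ]
 [ 636.7 -303.8   15. ]
 [ 460.6 -304.6   15. ]]
[[ 492.6 -151.8  245. ]]
```

View pics/w1c.png

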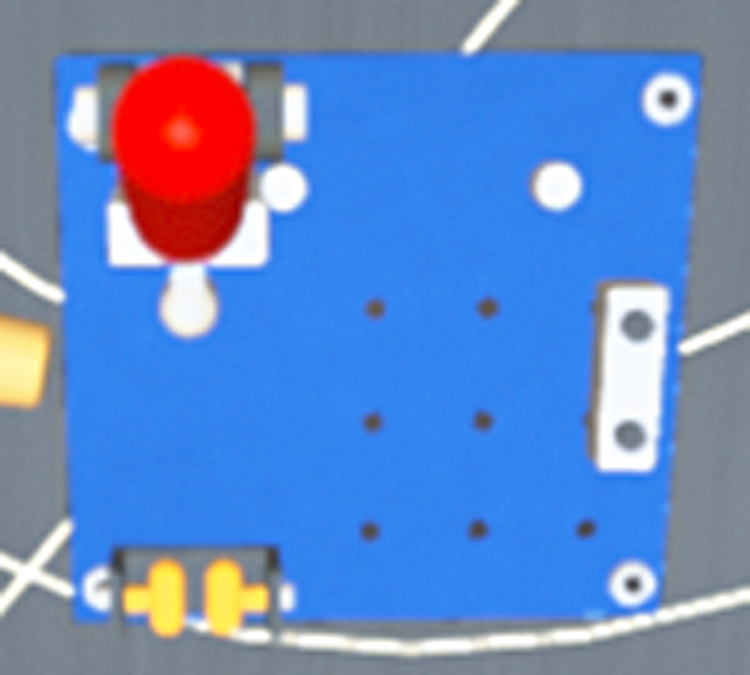

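```bash
python3 - <<'E'
from fit import *
d=load('w1'); t=load('top0')
c=lambda L,x0,y0,k: [np.array([x0+(a+.5)/k-.5,y0+(b+.5)/k-.5]) for a,b in L]
q=c([(53,55),(703,52),(662,620),(76,620),(283,188),(557,186)],215,85,5)
L=[(-76,80,15),(96,80,15),(96,-80,15),(-76,-80,15),(-16,46,27),(56,46,27)]
p,r=fit2([(d,u,l) for u,l in zip(q,L)],[535,-226,0.01]); print(p,r.round(2).tolist())
E
```

```text
[ 5.33622950e+02 -2.24636760e+02  1.57932981e-02] [[-0.33, -0.2], [0.74, -0.42], [0.08, -0.03], [-0.92, 1.2], [-0.05, -0.13], [0.41, -0.09]]
```

{"name": "arm_command", "arguments": {
  "increments": [
    [[0,0,0],[0,0,58],-1],
    [[0,0,0],[0,0,116],-1],
    [[0,0,0],[0,0,116],-1],
    [[0,0,0],[0,-15,116],-1],
    [[0,0,0],[0,-27,116],-1],
    [[0,0,0],[0,-39,116],-1],
    [[0,0,0],[0,-51,116],-1],
    [[0,0,0],[0,-63,116],-1],
    [[0,0,0],[0,-75,116],-1],
    [[0,0,0],[0,-87,116],-1],
    [[0,0,0],[0,-95,116],-1],
    [[0,0,0],[0,-95,116],-1]
  ]
}}

```text
t: 3.88
tool_pos: [493.8, -119.0, 214.5]
eef_rot: [[1.0, 0.006, -0.001], [0.006, -1.0, -0.001], [-0.001, 0.001, -1.0]]
wrist_force: [0.5, -0.1, -0.4]
finger_gap: 0.1
```

```bash
python3 - <<'E'
from h import *
st(); snap('wrist','w2'); snap('scene','s2')
crop('s2',150,40,285,175,4,'s2c')
E
```

```text
t 3.88 p [ 493.8 -119.   214.5] h 0.0062 F [ 0.5 -0.1 -0.4] gap 0.1 z [-0.001 -0.001 -1.   ]
```

View pics/s2c.png

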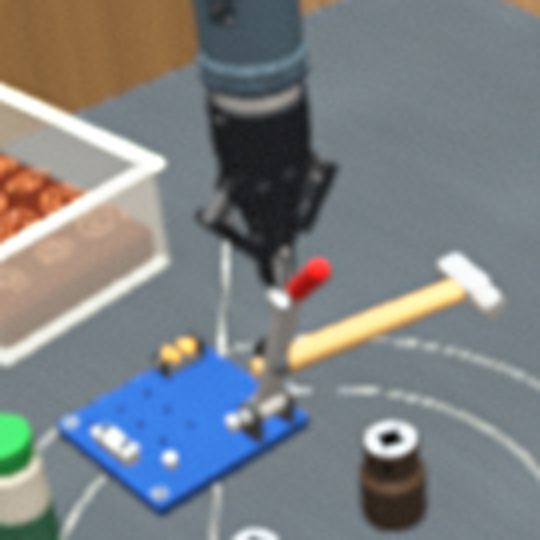

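View pics/w2.png

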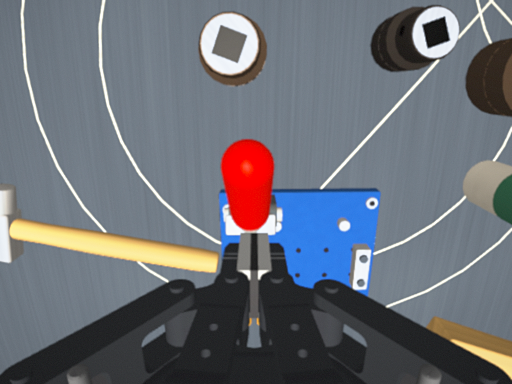

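```bash
cat >> h.py <<'E'
J=np.array([534.3,-225.5,0.013])
def jw(X,J=J):
    X=np.atleast_2d(np.array(X,float)); c,s=np.cos(J[2]),np.sin(J[2]); return np.c_[J[0]+c*X[:,0]-s*X[:,1],J[1]+s*X[:,0]+c*X[:,1],X[:,2]]
def wj(X,J=J):
    X=np.atleast_2d(np.array(X,float)); c,s=np.cos(J[2]),np.sin(J[2]); e=X[:,:2]-J[:2]; return np.c_[c*e[:,0]+s*e[:,1],-s*e[:,0]+c*e[:,1],X[:,2]]
def strap(th,r,h):
    return [-40,66-np.cos(th)*r+np.sin(th)*h,41+np.sin(th)*r+np.cos(th)*h]
E
python3 - <<'E'
from h import *
d=load('w2'); s=load('s2'); 
a=np.deg2rad(22)
for th in (1.7,1.8,1.9,2.0):
    e=jw([strap(th,188+29*np.cos(a),15+29*np.sin(a)),strap(th,188-29*np.cos(a),15-29*np.sin(a))])
    print(th,e.round(0).tolist(),proj(d,e).round(0).tolist(),((proj(s,e)-[150,40])*4).round(0).tolist())
row([493,-124,215]  ,0.006)
E
```

```text
1.7 [[493.0, -107.0, 251.0], [493.0, -135.0, 200.0]] [[250.0, 315.0], [252.0, 293.0]] [[279.0, 227.0], [262.0, 266.0]]
1.8 [[492.0, -86.0, 244.0], [493.0, -119.0, 197.0]] [[249.0, 243.0], [252.0, 260.0]] [[297.0, 244.0], [275.0, 277.0]]
1.9 [[492.0, -66.0, 236.0], [493.0, -104.0, 192.0]] [[249.0, 172.0], [251.0, 226.0]] [[315.0, 263.0], [288.0, 290.0]]
2.0 [[492.0, -47.0, 226.0], [493.0, -89.0, 186.0]] [[249.0, 106.0], [251.0, 192.0]] [[332.0, 284.0], [300.0, 304.0]]
turn [0.05, 0.04, -0.02] shift [-1.0, 4.4, -0.5]
```

```bash
python3 - <<'E'
from h import *
row([494,-150,310],0.006);row([508,282,200],-0.363)
E
```

```text
turn [0.05, 0.04, -0.02] shift [-0.2, 30.4, -95.5]
turn [0.06, 0.03, 21.12] shift [16.3, -401.6, 14.2]
```

{"name": "arm_command", "arguments": {
  "increments": [
    [[0,0,0],[0,25,-40],-1],
    [[0,0,0],[0,30,-95],-1],
    [[0,0,0],[0,30,-95],-1],
    [[0,0,10],[8,-150,-95],0],
    [[0,0,21],[16,-200,-95],0],
    [[0,0,21],[16,-250,-80],0],
    [[0,0,21],[16,-402,14],0],
    [[0,0,21],[16,-402,14],0],
    [[0,0,21],[16,-402,14],0],
    [[0,0,21],[16,-402,14],0],
    [[0,0,21],[16,-402,14],0],
    [[0,0,21],[16,-402,14],0],
    [[0,0,21],[16,-402,14],0]
  ]
}}

```text
t: 5.6
tool_pos: [507.6, 281.7, 199.8]
eef_rot: [[0.936, -0.353, -0.001], [-0.353, -0.936, -0.002], [-0.001, 0.002, -1.0]]
wrist_force: [0.9, 0.0, 1.0]
finger_gap: 42.5
```

```bash
python3 - <<'E'
from h import *
st(); snap('wrist','w3')
E
```

```text
t 5.6 p [507.6 281.7 199.8] h -0.3611 F [0.9 0.  1. ] gap 42.5 z [-0.001 -0.002 -1.   ]
```

View pics/w3.png

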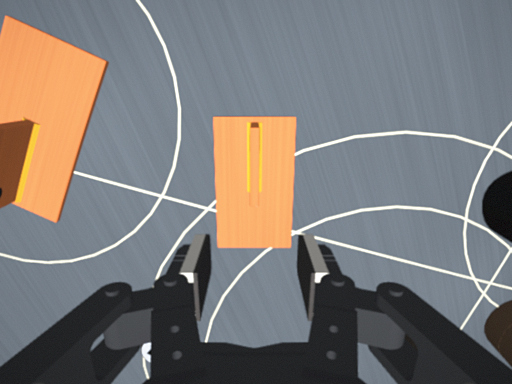

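```bash
python3 - <<'E'
from fit import *
crop('w3',200,105,310,260,4,'w3c')
d=load('w3')
q=[(213.5,116.8),(296.2,116.8),(291.3,247.5),(217.2,247.8)]
L=[(70,40,6),(70,-40,6),(-70,-40,6),(-70,40,6)]
p,r=fit2([(d,np.array(u),l) for u,l in zip(q,L)],[501,263,1.21]); print(p,r.round(2).tolist())
g=p[:2]+20*np.array([np.cos(p[2]),np.sin(p[2])]); print(g)
row([g[0],g[1],100],p[2]-np.pi/2);row([g[0],g[1],37],p[2]-np.pi/2)
E
```

```text
[501.48970741 264.355552     1.20719526] [[-0.66, -0.48], [0.49, -0.27], [-0.09, 0.75], [0.29, 0.26]]
[508.60255074 283.04799592]
turn [0.08, 0.0, 0.1] shift [0.1, -1.9, 100.3]
turn [0.08, 0.0, 0.1] shift [0.1, -2.0, 163.3]
```

View pics/w3c.png

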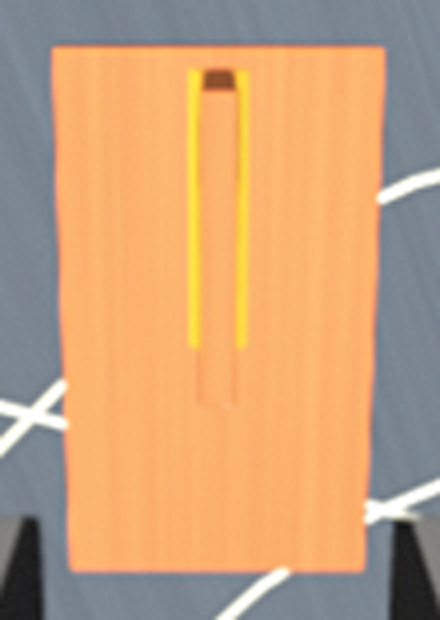

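The lug sits central between the fingers and runs along the image's vertical. Going down to grip it.

{"name": "arm_command", "arguments": {
  "increments": [
    [[0,0,0],[0,-2,55],-0.3],
    [[0,0,0],[0,-2,105],-0.3],
    [[0,0,0],[0,-2,135],-0.3],
    [[0,0,0],[0,-2,153],-0.3],
    [[0,0,0],[0,-2,162.5],-0.3],
    [[0,0,0],[0,-2,162.5],-0.3],
    [[0,0,0],[0,-2,162.5],-1],
    [[0,0,0],[0,-2,162.5],-1],
    [[0,0,0],[0,-2,162.5],-1],
    [[0,0,0],[0,-2,162.5],-1],
    [[0,0,0],[0,-2,162.5],-1],
    [[0,0,0],[0,-2,162.5],-1]
  ]
}}

```text
t: 7.15
tool_pos: [509.1, 283.2, 39.0]
eef_rot: [[0.935, -0.354, 0.001], [-0.354, -0.935, -0.001], [0.002, 0.0, -1.0]]
wrist_force: [-1.7, -1.4, 6.5]
finger_gap: 7.2
```

```bash
python3 - <<'E'
from h import *
st(); snap('wrist','w4')
row([560,120,200],-0.9); row([595+20,0,200],0.013-np.pi/2); row([595+20,-226,200],0.013-np.pi/2)
E
```

```text
t 7.15 p [509.1 283.2  39. ] h -0.3617 F [-1.7 -1.4  6.5] gap 7.2 z [ 0.001 -0.001 -1.   ]
turn [-0.01, -0.09, 30.85] shift [105.6, 134.7, -160.7]
turn [-0.04, -0.09, 68.53] shift [199.5, 227.5, -160.6]
turn [-0.04, -0.09, 68.53] shift [279.4, 438.9, -160.4]
```

View pics/w4.png

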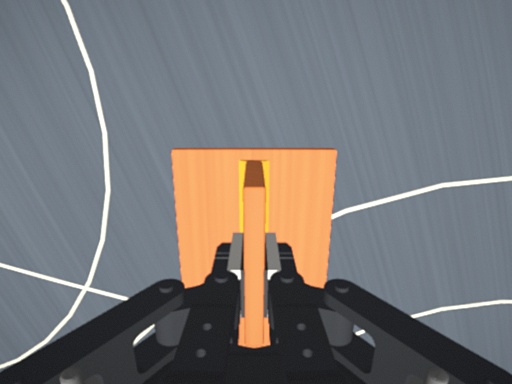

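{"name": "arm_command", "arguments": {
  "increments": [
    [[0,0,0],[0,0,-15],-1],
    [[0,0,0],[0,0,-40],-1],
    [[0,0,0],[0,0,-80],-1],
    [[0,0,5],[20,25,-120],-1],
    [[0,0,12],[50,60,-161],-1],
    [[0,0,21],[78,98,-161],-1],
    [[0,0,31],[106,135,-161],-1],
    [[0,0,40],[130,158,-161],-1],
    [[0,0,49],[153,181,-161],-1],
    [[0,0,59],[177,204,-161],-1],
    [[0,0,68],[200,228,-161],-1],
    [[0,0,68.5],[215,268,-161],-1],
    [[0,0,68.5],[231,310,-161],-1],
    [[0,0,68.5],[247,353,-161],-1],
    [[0,0,68.5],[263,396,-161],-1],
    [[0,0,68.5],[273,422,-161],-1],
    [[0,0,68.5],[279,438,-161],-1],
    [[0,0,68.5],[279,438,-161],-1],
    [[0,0,68.5],[279,438,-161],-1]
  ]
}}

```text
t: 9.57
tool_pos: [614.7, -223.6, 200.3]
eef_rot: [[0.014, -1.0, 0.0], [-1.0, -0.014, 0.001], [-0.001, -0.0, -1.0]]
wrist_force: [0.1, 0.7, -8.5]
finger_gap: 7.1
```

```bash
python3 - <<'E'
from h import *
st(); snap('wrist','w5'); snap('scene','s5'); crop('s5',130,40,285,175,5,'s5c')
E
```

```text
t 9.57 p [ 614.7 -223.6  200.3] h -1.5564 F [ 0.1  0.7 -8.5] gap 7.1 z [ 0.     0.001 -1.   ]
```

View pics/w5.png

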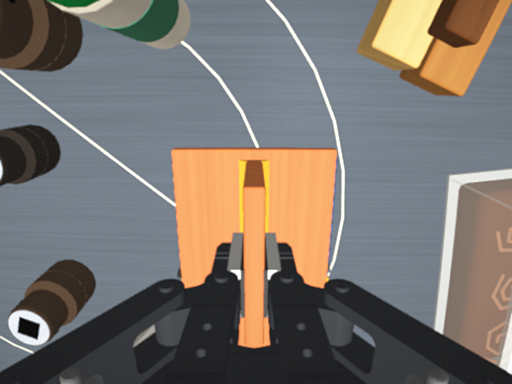

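View pics/s5c.png

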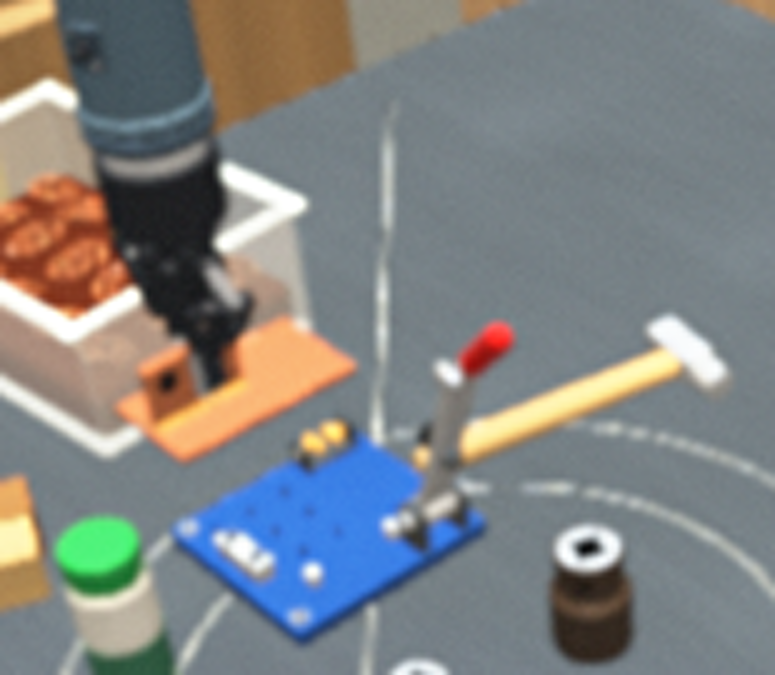

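```bash
python3 - <<'E'
from h import *
t=jw([[15.3,-5,200],[15.3,-5,62]]); print(t); [row(x,0.013-np.pi/2) for x in t]
E
```

```text
[[ 549.66370534 -230.30068311  200.        ]
 [ 549.66370534 -230.30068311   62.        ]]
turn [-0.05, -0.01, 0.12] shift [5.8, 65.4, 0.5]
turn [-0.05, -0.01, 0.12] shift [5.8, 65.5, 138.5]
```

{"name": "arm_command", "arguments": {
  "increments": [
    [[0,0,0],[3,30,0],-1],
    [[0,0,0],[6,60,10],-1],
    [[0,0,0.1],[6,65.5,40],-1],
    [[0,0,0.1],[6,65.5,75],-1],
    [[0,0,0.1],[6,65.5,105],-1],
    [[0,0,0.1],[6,65.5,125],-1],
    [[0,0,0.1],[6,65.5,135],-1],
    [[0,0,0.1],[6,65.5,138.5],-1],
    [[0,0,0.1],[6,65.5,138.5],-1]
  ]
}}

```text
t: 10.8
tool_pos: [550.2, -230.5, 62.8]
eef_rot: [[0.014, -1.0, 0.002], [-1.0, -0.014, -0.001], [0.001, -0.002, -1.0]]
wrist_force: [0.2, -0.1, -8.4]
finger_gap: 7.4
```

```bash
python3 - <<'E'
from h import *
st(); snap('wrist','w6'); snap('top','t6'); snap('scene','s6'); crop('s6',140,90,260,190,6,'s6c'); crop('t6',315,155,390,225,10,'t6c')
E
```

```text
t 10.8 p [ 550.2 -230.5   62.8] h -1.5571 F [ 0.2 -0.1 -8.4] gap 7.4 z [ 0.002 -0.001 -1.   ]
```

View pics/w6.png

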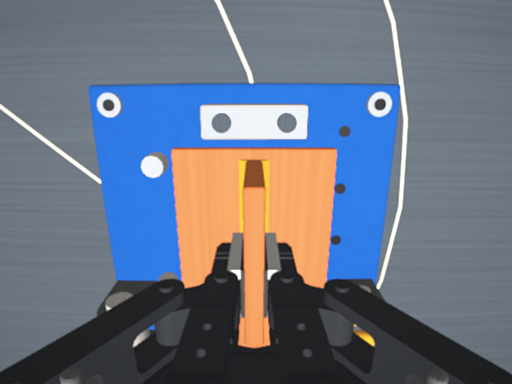

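View pics/s6c.png

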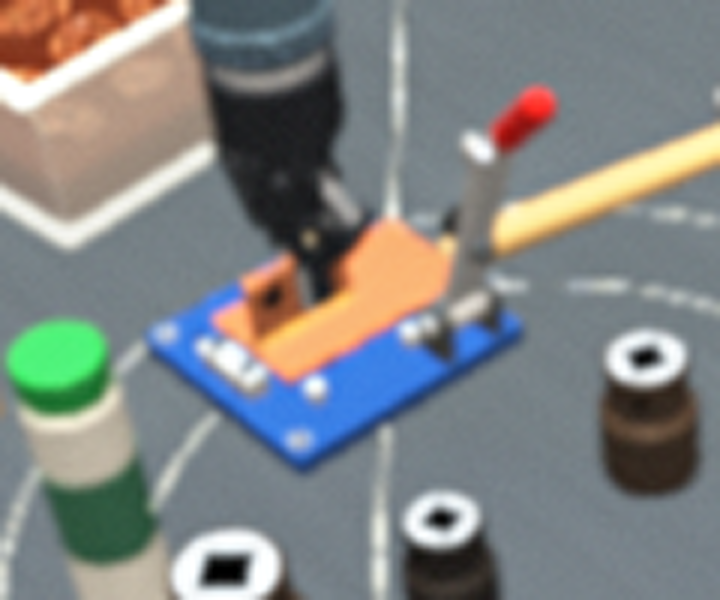

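```bash
python3 - <<'E'
from fit import *
crop('w6',80,75,410,300,2.4,'w6c')
d=load('w6')
q=[(90,86),(399,86),(153,165.5),(201,105),(307,105)]
L=[(96,80,15),(96,-80,15),(56,46,27),(86,20,31),(86,-30,31)]
p,r=fit2([(d,np.array(u),l) for u,l in zip(q,L)],[534,-225,.013]); print(p,r.round(2).tolist())
z=62.8-39
q=[(172.5,149.5),(335.8,149.5)]
L=[(70,40,z+6),(70,-40,z+6)]
b,r=fit2([(d,np.array(u),l) for u,l in zip(q,L)],[530,-230,.013]); print(b,r.round(2).tolist()); print('bracket in jig',wj([[b[0],b[1],z]],p),b[2]-p[2])
print(wj([d['tool_pos']],p))
E
```

```text
[ 5.33569981e+02 -2.25275577e+02  1.13071001e-02] [[-5.41, -1.23], [6.12, -0.92], [-2.25, 2.6], [-1.72, 0.55], [3.08, 0.81]]
[ 5.29340017e+02 -2.30285947e+02  1.34024203e-02] [[-2.82, 0.21], [2.82, 0.21]]
bracket in jig [[-4.28634566 -4.96222229 23.8       ]] 0.0020953202414392674
[[16.60459801 -5.44129084 62.75025429]]
```

View pics/w6c.png

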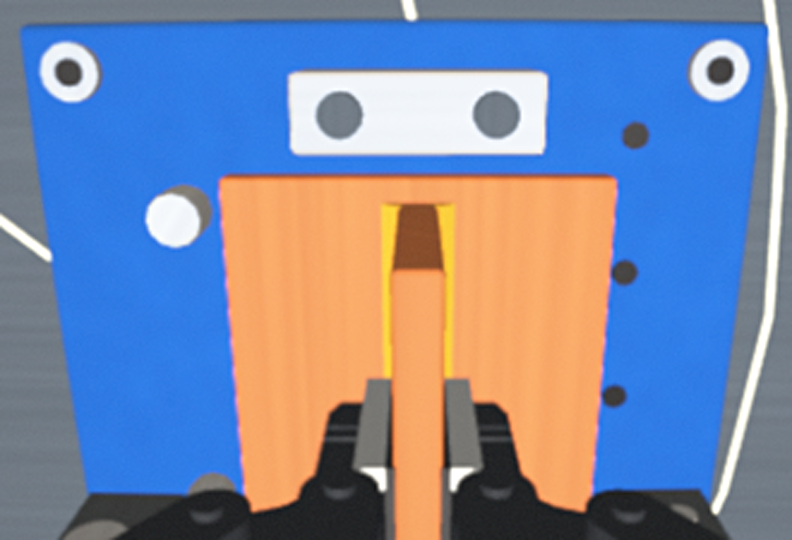

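{"name": "arm_command", "arguments": {
  "increments": [
    [[0,0,0],[0,0,4],-1],
    [[0,0,0],[0,0,6],-1],
    [[0,0,0],[0,0,7.5],-1],
    [[0,0,0],[0,0,8.5],-1],
    [[0,0,0],[0,0,9.5],-1],
    [[0,0,0],[0,0,10],-1],
    [[0,0,0],[0,0,10],-1]
  ]
}}

```text
t: 11.82
tool_pos: [550.5, -230.9, 54.1]
eef_rot: [[0.014, -1.0, 0.003], [-1.0, -0.014, -0.002], [0.002, -0.003, -1.0]]
wrist_force: [-1.9, 3.0, 5.5]
finger_gap: 7.1
```

{"name": "arm_command", "arguments": {
  "increments": [
    [[0,0,0],[-1,0,0.4],-1],
    [[0,0,0],[-2,0,0.4],-1],
    [[0,0,0],[-3,0,0.4],-1],
    [[0,0,0],[-4,0,0.4],-1],
    [[0,0,0],[-5,0,0.4],-1],
    [[0,0,0],[-5,0,0.4],-1]
  ]
}}

```text
t: 12.58
tool_pos: [551.3, -227.5, 54.2]
eef_rot: [[0.014, -1.0, 0.005], [-1.0, -0.014, -0.005], [0.005, -0.005, -1.0]]
wrist_force: [-0.3, -4.8, 1.8]
finger_gap: 7.2
```

```bash
python3 - <<'E'
from h import *
st()
E
```

```text
t 12.57 p [ 551.3 -227.5   54.2] h -1.5563 F [-0.3 -4.8  1.8] gap 7.2 z [ 0.005 -0.005 -1.   ]
```

{"name": "arm_command", "arguments": {
  "increments": [
    [[0,0,0],[-1.5,0,0],-1],
    [[0,0,0],[-2.5,0,0],-1],
    [[0,0,0],[-3.5,0,0],-1],
    [[0,0,0],[-3.5,0,0],-1]
  ]
}}

```text
t: 13.08
tool_pos: [551.8, -225.5, 54.5]
eef_rot: [[0.015, -1.0, 0.007], [-1.0, -0.015, -0.007], [0.007, -0.006, -1.0]]
wrist_force: [-1.0, -6.4, 0.8]
finger_gap: 7.3
```

```bash
python3 - <<'E'
from h import *
st(); snap('wrist','w7'); crop('w7',80,75,410,300,2.4,'w7c')
E
```

```text
t 13.07 p [ 551.8 -225.5   54.5] h -1.5559 F [-1.  -6.4  0.8] gap 7.3 z [ 0.007 -0.007 -1.   ]
```

View pics/w7c.png

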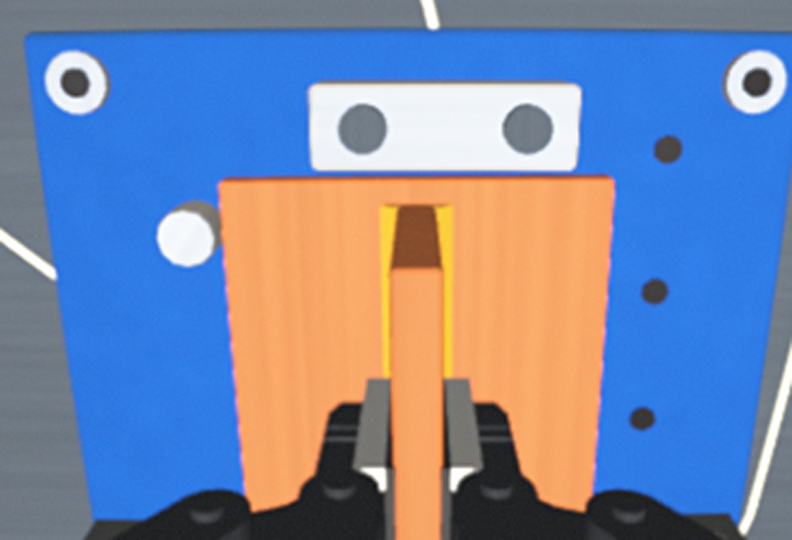

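```bash
python3 - <<'E'
from h import *
row([551.8,-223,53.8],.013-np.pi/2)
E
```

```text
turn [-0.37, -0.42, 0.1] shift [-2.5, -0.1, 0.7]
```

{"name": "arm_command", "arguments": {
  "increments": [
    [[-0.3,-0.4,0],[-1,0,0.5],-1],
    [[-0.3,-0.4,0],[-2,0,0.5],-1],
    [[-0.3,-0.4,0],[-2,-1.5,0.5],-1],
    [[-0.3,-0.4,0],[-2,-3,0.5],-1],
    [[-0.3,-0.4,0],[-2,-4.5,0.5],-1],
    [[-0.3,-0.4,0],[-2,-4.5,0.5],-1]
  ]
}}

```text
t: 13.88
tool_pos: [553.3, -225.3, 54.1]
eef_rot: [[0.015, -1.0, -0.004], [-1.0, -0.015, -0.002], [0.002, 0.004, -1.0]]
wrist_force: [-14.1, -10.0, 7.4]
finger_gap: 7.2
```

```bash
python3 - <<'E'
from h import *
st(); snap('wrist','w8'); crop('w8',80,75,410,300,2.4,'w8c')
E
```

```text
t 13.88 p [ 553.3 -225.3   54.1] h -1.5557 F [-14.1 -10.    7.4] gap 7.2 z [-0.004 -0.002 -1.   ]
```

View pics/w8c.png

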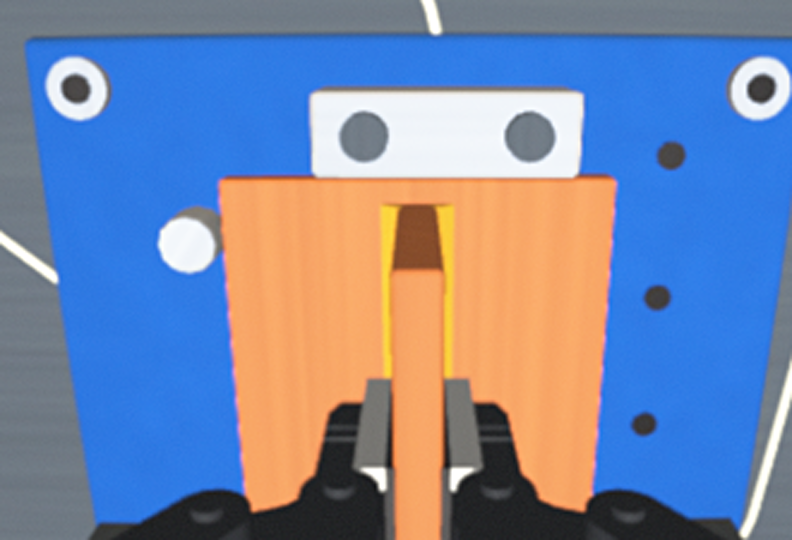

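{"name": "arm_command", "arguments": {
  "increments": [
    [[0.2,0.1,0],[-0.7,-0.7,0.7],-1],
    [[0.2,0.1,0],[-0.5,-0.5,0.4],-1],
    [[0.2,0.1,0],[-0.5,-0.5,0.3],-0.9],
    [[0.2,0.1,0],[-0.3,-0.3,0],-0.7],
    [[0.2,0.1,0],[0,0,0],-0.6],
    [[0.2,0.1,0],[0,0,0],-0.6]
  ]
}}

```text
t: 14.68
tool_pos: [553.6, -225.0, 54.1]
eef_rot: [[0.015, -1.0, -0.0], [-1.0, -0.015, -0.004], [0.004, 0.0, -1.0]]
wrist_force: [-0.3, 0.2, 0.0]
finger_gap: 17.1
```

```bash
python3 - <<'E'
from h import *
st(); snap('wrist','w9'); crop('w9',80,75,410,300,2.4,'w9c')
E
```

```text
t 14.68 p [ 553.6 -225.    54.1] h -1.5557 F [-0.3  0.2  0. ] gap 17.1 z [-0.    -0.004 -1.   ]
```

View pics/w9c.png

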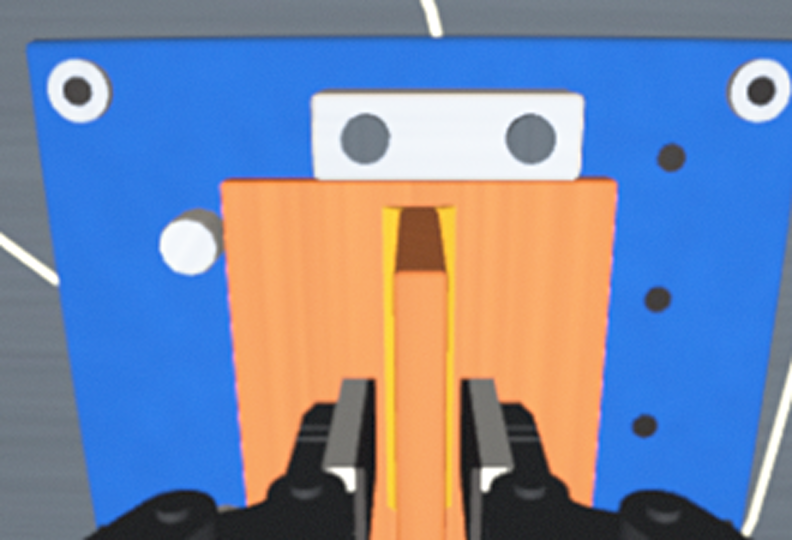

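{"name": "arm_command", "arguments": {
  "increments": [
    [[0,0,0],[0,0,-15],-0.6],
    [[0,0,0],[0,0,-50],-0.6],
    [[0,0,0],[0,0,-105],-0.6],
    [[0,0,0],[0,0,-160],-0.6],
    [[0,0,0],[0,60,-200],-1],
    [[0,0,0],[0,60,-200],-1],
    [[0,0,0],[0,60,-200],-1]
  ]
}}

```text
t: 15.6
tool_pos: [493.6, -225.3, 255.1]
eef_rot: [[0.014, -1.0, 0.002], [-1.0, -0.014, -0.005], [0.005, -0.002, -1.0]]
wrist_force: [-0.7, -0.3, -0.8]
finger_gap: 0.1
```

```bash
python3 - <<'E'
from h import *
st(); snap('wrist','w10'); crop('w10',140,60,370,290,3.2,'w10c')
E
```

```text
t 15.6 p [ 493.6 -225.3  255.1] h -1.5565 F [-0.7 -0.3 -0.8] gap 0.1 z [ 0.002 -0.005 -1.   ]
```

View pics/w10.png

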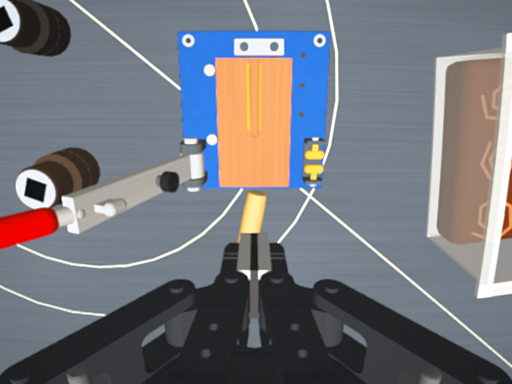

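View pics/w10c.png

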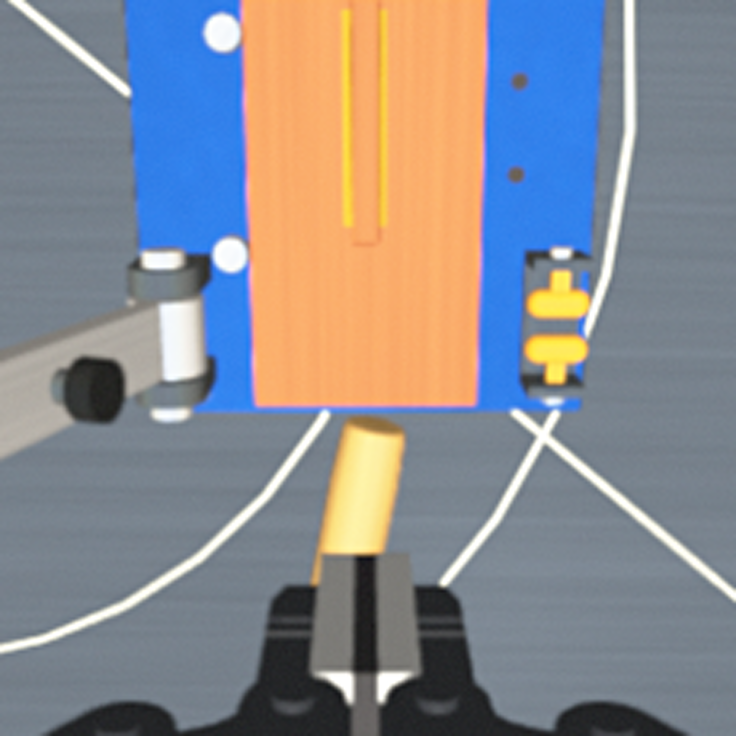

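```bash
python3 - <<'E'
from fit import *
crop('w10',165,20,345,200,4.2,'w10d')
d=load('w10')
E
```

```text
(no output)
```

View pics/w10d.png

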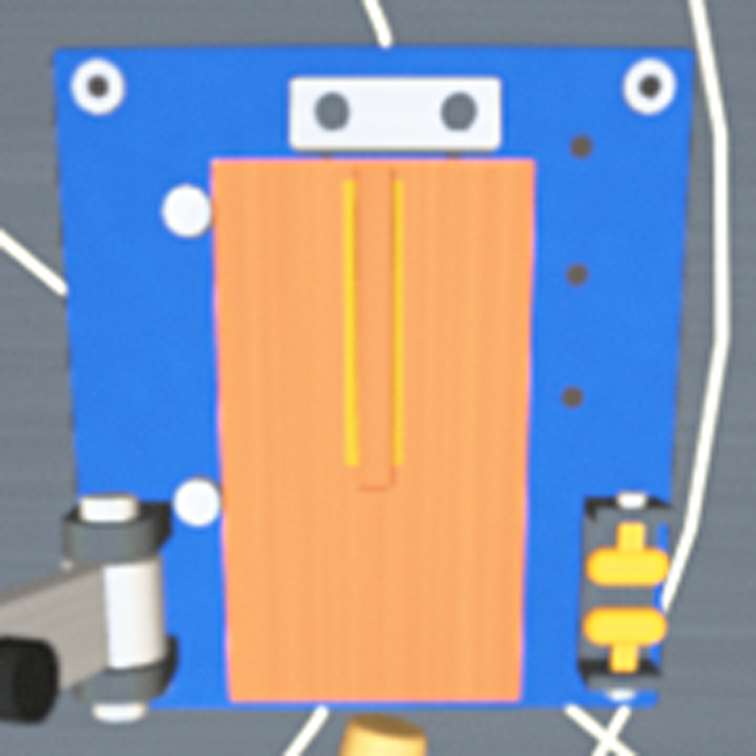

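```bash
cat > chk.py <<'E'
from fit import *
c=lambda L,x0,y0,k: [np.array([x0+(a+.5)/k-.5,y0+(b+.5)/k-.5]) for a,b in L]
def fitz(obs,x0):
    # with free camera scale: world z offset dz common
    def P(p,L): cc,s=np.cos(p[2]),np.sin(p[2]); return np.array([p[0]+cc*L[0]-s*L[1],p[1]+s*L[0]+cc*L[1],L[2]+p[3]])
    f=lambda p: np.concatenate([(proj(d,P(p,L))[0]-uv) for d,uv,L in obs])
    r=least_squares(f,list(x0)+[0.],x_scale=[100,100,1,10]); return r.x,r.fun.reshape(-1,2)
E
python3 - <<'E'
from chk import *
d=load('w10')
qj=c([(54,48),(693,48),(658,706),(187,211),(197,502),(290,78),(500,79),(500,151),(290,151)],165,20,4.2)
Lj=[(96,80,15),(96,-80,15),(-76,-80,15),(56,46,27),(-16,46,27),(86,20,31),(86,-30,31),(70,-30,31),(70,20,31)]
p,r=fitz(list(zip([d]*9,qj,Lj)),[534,-225,.013]);print(p,r.round(2).tolist())
qb=c([(211,160),(535,159),(522,701),(229,702)],165,20,4.2)
Lb=[(70,40,21),(70,-40,21),(-70,-40,21),(-70,40,21)]
b,r=fitz(list(zip([d]*4,qb,Lb)),[534,-225,.013]);print(b,r.round(2).tolist())
e=b[:2]-p[:2];cc,s=np.cos(p[2]),np.sin(p[2]);print('in jig',cc*e[0]+s*e[1],-s*e[0]+cc*e[1],b[2]-p[2])
E
```

```text
[ 5.33632290e+02 -2.25033210e+02  1.52085047e-02 -5.16606299e+00] [[-0.37, 0.12], [0.32, 0.05], [-0.33, 0.13], [0.2, 0.19], [0.3, -0.02], [0.04, 0.22], [-0.08, 0.0], [-0.41, -0.33], [0.3, -0.34]]
[ 5.32101751e+02 -2.25069143e+02  1.82689894e-02 -1.89195059e+00] [[-0.0, -0.02], [0.06, -0.09], [-0.29, -0.01], [0.23, 0.12]]
in jig -1.5309082725899412 -0.012652011291937236 0.0030604846834352637
```

```bash
python3 - <<'E'
from chk import *
d=load('w10')
qb=c([(211,160),(535,159),(522,701),(229,702)],165,20,4.2)
for dz in (-5.2,-4,-3):
    Lb=[(70,40,21+dz),(70,-40,21+dz),(-70,-40,21+dz),(-70,40,21+dz)]
    b,r=fit2(list(zip([d]*4,qb,Lb)),[534,-225,.013])
    qj=c([(187,211),(197,502),(290,78),(500,79),(500,151),(290,151)],165,20,4.2)
    Lj=[(56,46,27+dz),(-16,46,27+dz),(86,20,31+dz),(86,-30,31+dz),(70,-30,31+dz),(70,20,31+dz)]
    p,rj=fit2(list(zip([d]*9,qj,Lj)),[534,-225,.013])
    e=b[:2]-p[:2];cc,s=np.cos(p[2]),np.sin(p[2]);print(p,b,'in jig',cc*e[0]+s*e[1],-s*e[0]+cc*e[1],b[2]-p[2],abs(r).max(),abs(rj).max())
E
```

```text
[ 5.33553897e+02 -2.24772189e+02  1.18140275e-02] [ 5.31888440e+02 -2.25085615e+02  1.82658545e-02] in jig -1.6690441194443317 -0.2937288861418502 0.006451827057566707 0.6620005496821193 0.4409639790969777
[ 5.33461864e+02 -2.24798587e+02  1.17264900e-02] [ 5.31966048e+02 -2.25079634e+02  1.82669804e-02] in jig -1.4990085678655622 -0.26348733993711065 0.0065404904192892105 0.4833273856474989 0.3568511043641962
[ 5.33385109e+02 -2.24820545e+02  1.16532088e-02] [ 5.32030523e+02 -2.25074654e+02  1.82679289e-02] in jig -1.357455352238145 -0.23830742931375898 0.0066147201074707625 0.3915095281283243 0.3797969172843949
```

```bash
python3 - <<'E'
from chk import *
d=load('w10')
p=[533.63,-225.03,.0152];dz=-5.17
X=jw([[70,20,31],[70,20,21],[70,-30,21],[70,40,21],[-70,0,21],[-70,40,21],[-76,0,15],[68,20,21]],p);X[:,2]+=dz
print(((proj(d,X)-[165,20]+.5)*4.2).round(1))
im=cv2.imread('pics/w10.png'); cv2.imwrite('pics/w10e.png',cv2.resize(im[30:75,200:305],None,fx=7.5,fy=7.5,interpolation=cv2.INTER_NEAREST))
E
```

```text
[[291.7 150.1]
 [294.  154.2]
 [495.  154.2]
 [213.6 154.7]
 [375.  693.5]
 [230.6 693.8]
 [374.9 707.7]
 [294.1 162.7]]
```

View pics/w10e.png

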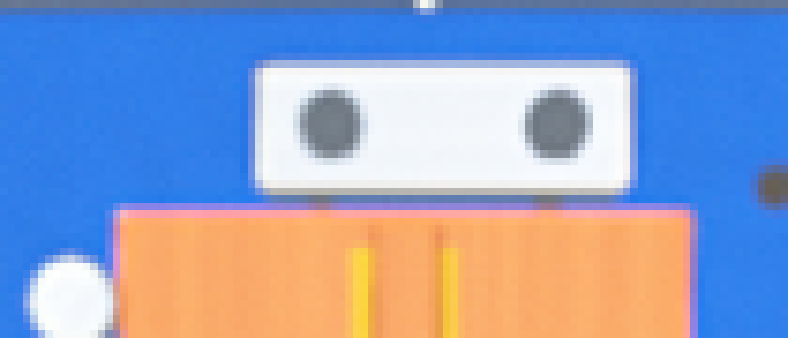

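The wrist view shows a strip of blue, about 1.5 mm, between the foot and the end stop. The earlier 14 N must have been mostly friction. I'll push the lug's end with shut fingers, while the bracket is free.

```bash
sed -i 's/^J=.*/J=np.array([533.6,-225.0,0.0145])/' h.py; python3 - <<'E'
from h import *
print(env.tcp_to_tips)
h=.0145-np.pi/2
for x in ([-26,0,90],[-26,0,58]): row(jw([x])[0],h)
E
```

```text
25.0
turn [-0.01, -0.21, 0.01] shift [-0.1, -13.8, 164.0]
turn [-0.01, -0.21, 0.01] shift [-0.3, -13.8, 196.0]
```

{"name": "arm_command", "arguments": {
  "increments": [
    [[0,-0.2,0],[0,-14,55],-1],
    [[0,-0.2,0],[0,-14,110],-1],
    [[0,-0.2,0],[0,-14,160],-1],
    [[0,-0.2,0],[0,-14,185],-1],
    [[0,-0.2,0],[0,-14,196],-1],
    [[0,-0.2,0],[0,-14,196],-1],
    [[0,-0.2,0],[0,-14,196],-1]
  ]
}}

```text
t: 16.52
tool_pos: [508.7, -226.1, 59.0]
eef_rot: [[0.015, -1.0, 0.002], [-1.0, -0.015, -0.001], [0.001, -0.002, -1.0]]
wrist_force: [-0.8, -0.2, -0.5]
finger_gap: 0.2
```

{"name": "arm_command", "arguments": {
  "increments": [
    [[0,0,0],[0,-3,0],-1],
    [[0,0,0],[0,-6,0],-1],
    [[0,0,0],[0,-8,0],-1],
    [[0,0,0],[0,-9,0],-1]
  ]
}}

```text
t: 17.02
tool_pos: [516.1, -226.0, 59.3]
eef_rot: [[0.016, -1.0, -0.002], [-1.0, -0.016, -0.001], [0.001, 0.002, -1.0]]
wrist_force: [-10.1, -3.3, 7.5]
finger_gap: -0.2
```

{"name": "arm_command", "arguments": {
  "increments": [
    [[0,0,0],[0,-1.5,0],-1],
    [[0,0,0],[0,-2.5,0],-1],
    [[0,0,0],[0,-3,0],-1],
    [[0,0,0],[0,-3,0],-1]
  ]
}}

```text
t: 17.52
tool_pos: [516.1, -226.0, 59.4]
eef_rot: [[0.016, -1.0, -0.008], [-1.0, -0.016, -0.001], [0.0, 0.008, -1.0]]
wrist_force: [-11.7, -2.5, 6.7]
finger_gap: 0.1
```

{"name": "arm_command", "arguments": {
  "increments": [
    [[0,0.3,0],[0,4,0],-1],
    [[-0.4,0,0],[0,10,-3],-1],
    [[-0.4,0,0],[0,14,-60],-1],
    [[-0.4,0,0],[0,22,-120],-1],
    [[-0.4,0,0],[0,22,-180],-1],
    [[-0.4,0,0],[0,22,-196],-1],
    [[-0.4,0,0],[0,22,-196],-1]
  ]
}}

```text
t: 18.4
tool_pos: [496.1, -226.4, 256.5]
eef_rot: [[0.016, -1.0, -0.012], [-1.0, -0.016, -0.002], [0.002, 0.012, -1.0]]
wrist_force: [-0.8, -0.2, -1.2]
finger_gap: 0.2
```

```bash
python3 - <<'E'
from h import *
st(); snap('wrist','w11'); crop('w11',165,20,345,200,4.2,'w11d')
E
```

```text
t 18.4 p [ 496.1 -226.4  256.5] h -1.5545 F [-0.8 -0.2 -1.2] gap 0.2 z [-0.012 -0.002 -1.   ]
```

View pics/w11d.png

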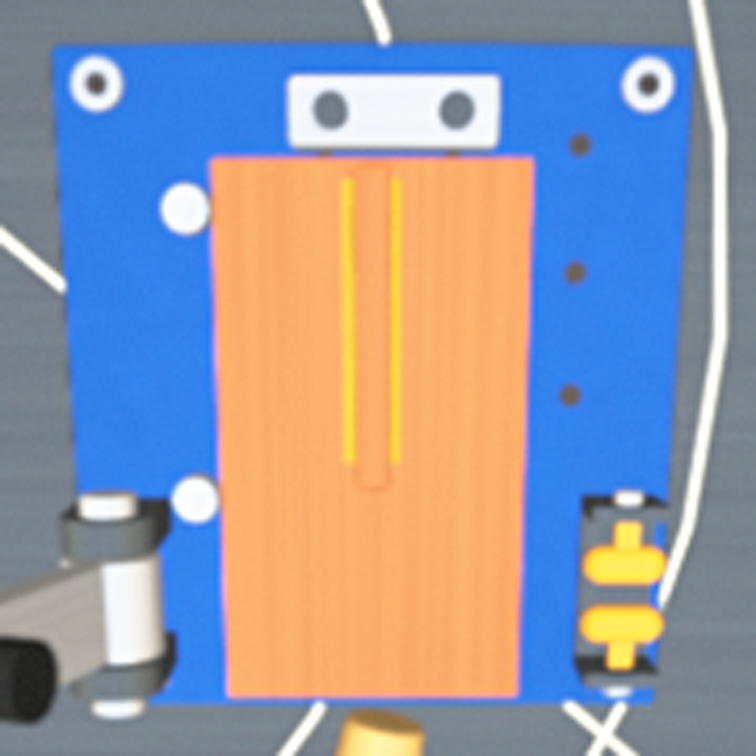

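```bash
python3 - <<'E'
from chk import *
d=load('w1')
q=c([(53,55),(703,52),(662,620),(76,620),(283,188),(557,186)],215,85,5)
L=[(-76,80,15),(96,80,15),(96,-80,15),(-76,-80,15),(-16,46,27),(56,46,27)]
p,r=fitz([(d,u,l) for u,l in zip(q,L)],[535,-226,0.01]); print(p,r.round(2).tolist())
X=onz(d,c([(375,308),(487,308),(597,308),(586,530),(668,99),(632,583)],215,85,5),15+p[3]); print(wj(X,p).round(1))
d=load('w11')
qj=c([(52,45),(693,45),(652,704),(185,209),(195,500),(287,75),(500,75),(500,149),(287,149)],165,20,4.2)
Lj=[(96,80,15),(96,-80,15),(-76,-80,15),(56,46,27),(-16,46,27),(86,20,31),(86,-30,31),(70,-30,31),(70,20,31)]
p,r=fitz(list(zip([d]*9,qj,Lj)),[534,-225,.013]);print(p,r.round(2).tolist())
qb=c([(210,158),(534,157),(519,697),(227,697)],165,20,4.2)
for z in (15,17,19): 
  X=onz(d,qb,z+6+p[3]); print(wj(X,p).round(1).tolist())
X=onz(d,c([(357,488),(388,489),(356,164),(387,165)],165,20,4.2),66+p[3]); print('lug top ends',wj(X,p).round(1).tolist())
im=cv2.imread('pics/w11.png'); cv2.imwrite('pics/w11e.png',cv2.resize(im[30:75,200:305],None,fx=7.5,fy=7.5,interpolation=cv2.INTER_NEAREST))
E
```

```text
[ 5.34064424e+02 -2.25127375e+02  1.57589213e-02 -3.68400790e+00] [[0.26, 0.12], [0.19, -0.08], [-0.35, -0.62], [-0.43, 0.59], [0.14, -0.03], [0.11, 0.01]]
[[  9.9  11.9  11.3]
 [ 40.9  11.7  11.3]
 [ 71.4  11.5  11.3]
 [ 72.3 -53.   11.3]
 [ 87.2  67.7  11.3]
 [ 86.8 -69.3  11.3]]
[ 5.33335263e+02 -2.24805215e+02  1.40256562e-02 -4.40624626e+00] [[-0.47, -0.21], [0.35, 0.15], [0.24, 0.08], [0.12, 0.04], [0.16, -0.15], [0.28, 0.3], [-0.37, 0.46], [-0.77, -0.26], [0.5, -0.42]]
[[68.4, 40.3, 16.6], [68.8, -40.2, 16.6], [-72.0, -41.1, 16.6], [-72.1, 40.2, 16.6]]
[[68.2, 40.0, 18.6], [68.6, -40.0, 18.6], [-71.3, -40.8, 18.6], [-71.5, 39.9, 18.6]]
[[68.1, 39.8, 20.6], [68.5, -39.7, 20.6], [-70.7, -40.6, 20.6], [-70.8, 39.7, 20.6]]
lug top ends [[-7.0, 3.4, 61.6], [-7.2, -3.8, 61.6], [63.6, 3.5, 61.6], [63.4, -3.2, 61.6]]
```

View pics/w11e.png

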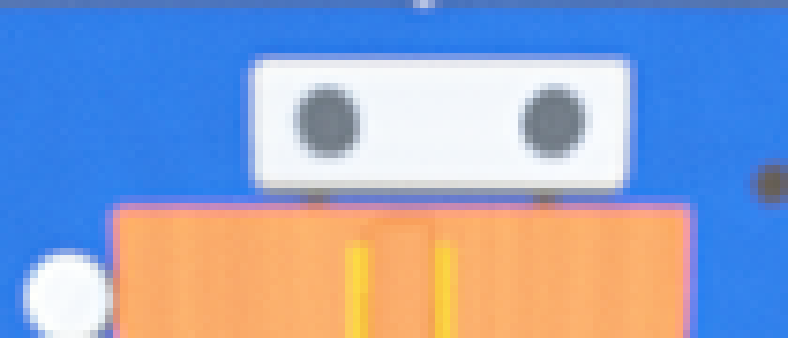

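```bash
python3 - <<'E'
from h import *
row([512,-225.3,62],.0145-np.pi/2)
E
```

```text
turn [0.88, 0.01, 0.1] shift [-0.3, -19.6, 192.5]
```

{"name": "arm_command", "arguments": {
  "increments": [
    [[0.9,0,0],[0,-15,55],-1],
    [[0.9,0,0],[0,-18,110],-1],
    [[0.9,0,0],[0,-19,160],-1],
    [[0.9,0,0],[0,-19.6,185],-1],
    [[0.9,0,0],[0,-19.6,193],-1],
    [[0.9,0,0],[0,-19.6,193],-1],
    [[0.9,0,0],[0,-19.6,193],-1]
  ]
}}

```text
t: 19.32
tool_pos: [512.6, -226.0, 62.4]
eef_rot: [[0.016, -1.0, 0.002], [-1.0, -0.016, -0.001], [0.001, -0.002, -1.0]]
wrist_force: [0.5, 0.6, 0.1]
finger_gap: -0.1
```

{"name": "arm_command", "arguments": {
  "increments": [
    [[0,0,0],[0,-3,0],-1],
    [[0,0,0],[0,-5,-0.5],-1],
    [[0,0,0],[0,-7,-1],-1],
    [[0,0,0],[0,-8.5,-1],-1],
    [[0,0,0],[0,-10,-1],-1],
    [[0,0,0],[0,-10,-1],-1]
  ]
}}

```text
t: 20.08
tool_pos: [518.0, -226.2, 63.6]
eef_rot: [[0.017, -1.0, -0.007], [-1.0, -0.017, -0.0], [0.0, 0.007, -1.0]]
wrist_force: [-18.1, -3.6, 8.8]
finger_gap: 0.3
```

{"name": "arm_command", "arguments": {
  "increments": [
    [[0.4,0,0],[0,-3,0],-1],
    [[0.4,0,0],[0,-5,0],-1],
    [[0.4,0,0],[0,-6,0],-1],
    [[0.4,0,0],[0,-6,0],-1]
  ]
}}

```text
t: 20.58
tool_pos: [518.1, -226.2, 63.6]
eef_rot: [[0.019, -1.0, -0.012], [-1.0, -0.019, 0.001], [-0.001, 0.012, -1.0]]
wrist_force: [-22.4, -4.8, 11.0]
finger_gap: 0.0
```

{"name": "arm_command", "arguments": {
  "increments": [
    [[0.7,0,0],[0,4,0],-1],
    [[0.7,0,0],[0,12,-3],-1],
    [[0.7,0,0],[0,14,-60],-1],
    [[0.7,0,0],[0,22,-120],-1],
    [[0.7,0,0],[0,24,-180],-1],
    [[0.7,0,0],[0,24,-193],-1],
    [[0.7,0,0],[0,24,-193],-1]
  ]
}}

```text
t: 21.45
tool_pos: [496.9, -226.8, 257.9]
eef_rot: [[0.019, -1.0, 0.002], [-1.0, -0.019, -0.0], [0.0, -0.002, -1.0]]
wrist_force: [-0.4, 0.9, -0.8]
finger_gap: 0.2
```

```bash
python3 - <<'E'
from h import *
st(); snap('wrist','w12'); crop('w12',165,20,345,200,4.2,'w12d')
im=cv2.imread('pics/w12.png'); cv2.imwrite('pics/w12e.png',cv2.resize(im[30:75,200:305],None,fx=7.5,fy=7.5,interpolation=cv2.INTER_NEAREST))
E
```

```text
t 21.45 p [ 496.9 -226.8  257.9] h -1.5518 F [-0.4  0.9 -0.8] gap 0.2 z [ 0.002 -0.    -1.   ]
```

View pics/w12d.png

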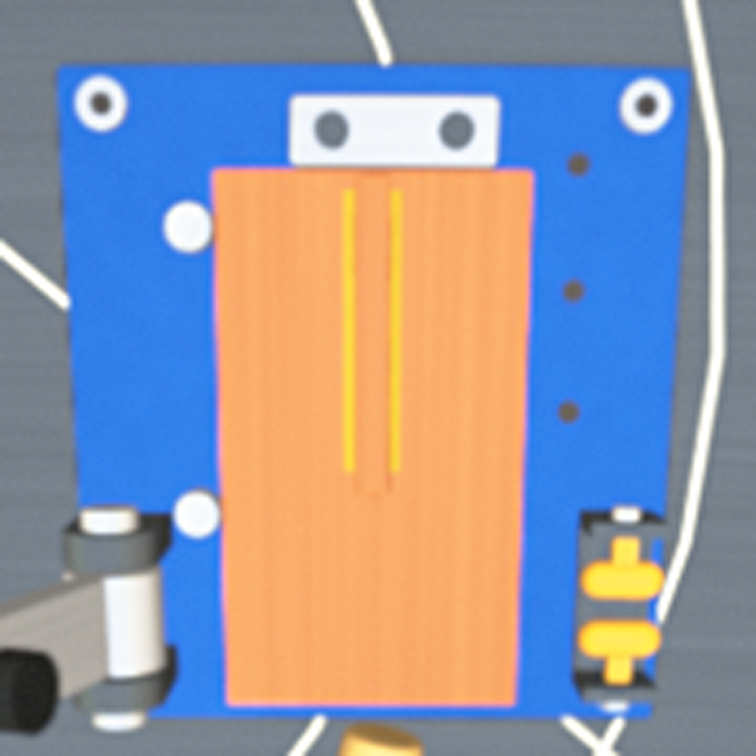

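View pics/w12e.png

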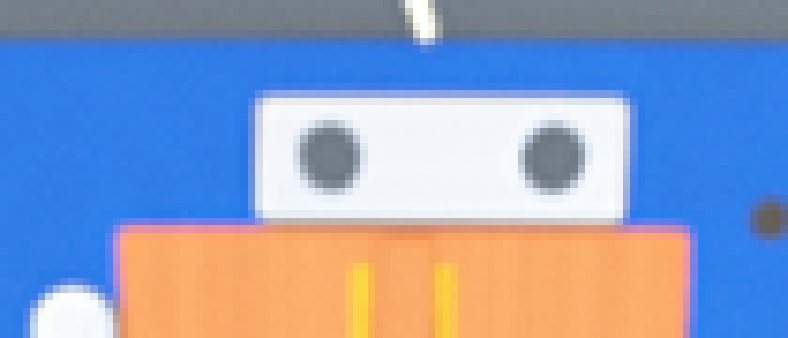

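The blue strip and its holes are gone, so the foot bears on the stop. Next, a numeric check of y and yaw.

```bash
python3 - <<'E'
from chk import *
d=load('w12')
qj=c([(58,66),(690,67),(650,718),(188,226),(197,514),(290,95),(499,96),(498,167),(290,166)],165,20,4.2)
Lj=[(96,80,15),(96,-80,15),(-76,-80,15),(56,46,27),(-16,46,27),(86,20,31),(86,-30,31),(70,-30,31),(70,20,31)]
p,r=fitz(list(zip([d]*9,qj,Lj)),[534,-225,.013]);print(p,r.round(2).tolist())
qb=c([(212,170),(534,170),(517,706),(227,705)],165,20,4.2)
X=wj(onz(d,qb,21+p[3]),p); print(X.round(1).tolist(), X.mean(0).round(2))
v=(X[0]+X[1]-X[2]-X[3]); print('yaw rel',np.arctan2(v[1],v[0]))
X=onz(d,c([(357,490),(388,491)],165,20,4.2),66+p[3]); print('lug top ends',wj(X,p).round(1).tolist())
im=cv2.imread('pics/w12.png'); cv2.imwrite('pics/w12f.png',cv2.resize(im[60:160,200:240],None,fx=6,fy=6,interpolation=cv2.INTER_NEAREST))
E
```

```text
[ 5.33540184e+02 -2.24830785e+02  1.43378978e-02 -5.11568667e+00] [[-0.48, -0.45], [0.3, 0.02], [0.19, -0.06], [0.19, 0.13], [0.13, -0.25], [0.14, 0.28], [-0.28, 0.31], [-0.46, 0.0], [0.3, -0.03]]
[[69.9, 40.5, 15.9], [70.3, -40.4, 15.9], [-70.8, -40.8, 15.9], [-70.9, 40.3, 15.9]] [-0.38 -0.09 15.88]
yaw rel 0.0021921514728572753
lug top ends [[-4.3, 3.4, 60.9], [-4.5, -3.8, 60.9]]
```

View pics/w12f.png

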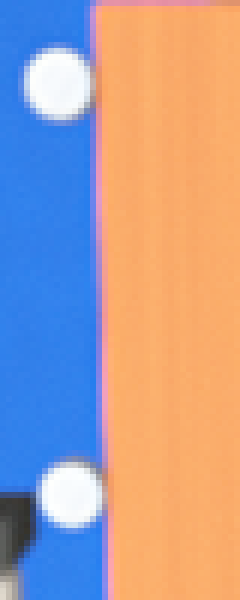

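```bash
python3 - <<'E'
from h import *
h=.0145
row([495,-200,330],h);row([492,-10,330],h);row([492,-10,230],h)
E
```

```text
turn [-0.06, 0.11, -89.75] shift [-26.5, 0.8, -73.8]
turn [-0.06, 0.11, -89.75] shift [-216.6, 0.2, -73.5]
turn [-0.06, 0.11, -89.75] shift [-216.4, 0.1, 26.5]
```

{"name": "arm_command", "arguments": {
  "increments": [
    [[0,0,-10],[0,0,-55],-1],
    [[0,0,-20],[-5,0,-75],-1],
    [[0,0,-30],[-40,0,-75],-1],
    [[0,0,-40],[-85,0,-75],-1],
    [[0,0,-50],[-130,0,-75],-1],
    [[0,0,-60],[-175,0,-75],-1],
    [[0,0,-70],[-217,0,-75],-1],
    [[0,0,-80],[-217,0,-75],-1],
    [[0,0,-90],[-217,0,-40],-1],
    [[0,0,-90],[-217,0,10],-1],
    [[0,0,-90],[-217,0,26],-1],
    [[0,0,-90],[-217,0,26],-1]
  ]
}}

```text
t: 23.0
tool_pos: [490.1, -8.8, 226.9]
eef_rot: [[1.0, 0.019, -0.008], [0.019, -1.0, 0.004], [-0.008, -0.004, -1.0]]
wrist_force: [1.0, 0.2, 0.6]
finger_gap: 0.1
```

```bash
python3 - <<'E'
from h import *
st(); snap('wrist','w13'); snap('scene','s13'); crop('s13',150,40,300,185,4,'s13c')
w=12
for th in (1.95,1.9,1.8,1.7,1.6,1.5,1.4,1.3,1.2):
    e=strap(th,215,26); a=jw([[-40,e[1]+9+w,e[2]-25+25]])[0]; print(th,a.round(0))
for th in (1.2,1.1,1.,.9,.8,.7,.6,.5,.4,.3,.2,.1,.05,0):
    e=strap(th,184.6,23.3); a=jw([[-40,e[1]+w,e[2]+25]])[0]; print(th,a.round(1))
E
```

```text
t 23.0 p [490.1  -8.8 226.9] h 0.019 F [1.  0.2 0.6] gap 0.1 z [-0.008  0.004 -1.   ]
1.95 [491. -35. 231.]
1.9 [491. -44. 236.]
1.8 [491. -64. 244.]
1.7 [492. -85. 251.]
1.6 [ 492. -106.  255.]
1.5 [ 492. -128.  257.]
1.4 [ 493. -150.  257.]
1.3 [ 493. -171.  255.]
1.2 [ 493. -192.  251.]
1.2 [ 493.1 -192.8  246.5]
1.1 [ 493.4 -210.6  241.1]
1.0 [ 493.6 -227.7  233.9]
0.9 [ 493.9 -244.1  225.1]
0.8 [ 494.1 -259.5  214.7]
0.7 [ 494.3 -273.8  202.7]
0.6 [ 494.5 -286.8  189.5]
0.5 [ 494.7 -298.4  174.9]
0.4 [ 494.8 -308.5  159.3]
0.3 [ 494.9 -317.   142.8]
0.2 [ 495.  -323.9  125.5]
0.1 [ 495.1 -328.9  107.6]
0.05 [ 495.1 -330.8   98.5]
0 [ 495.1 -332.2   89.3]
```

View pics/w13.png

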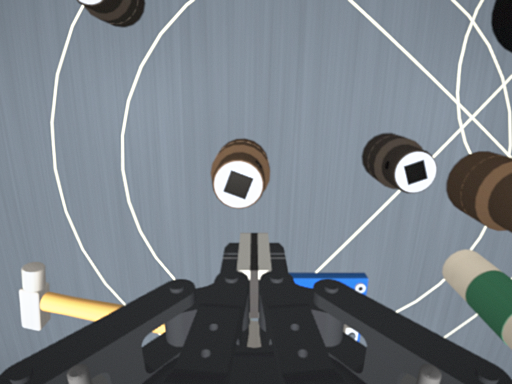

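View pics/s13c.png

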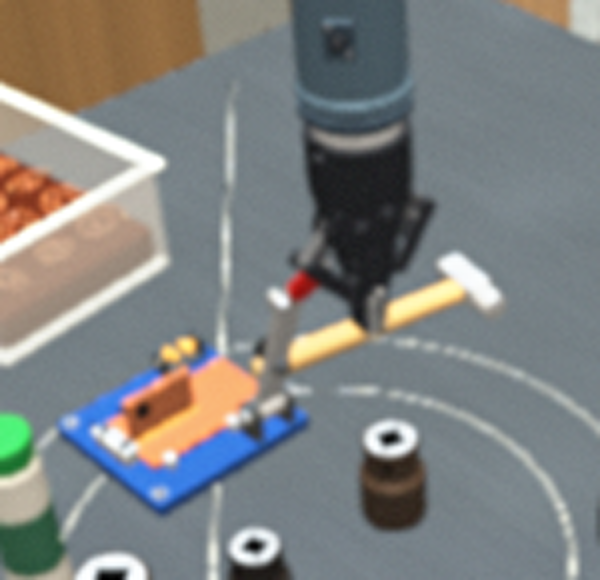

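```bash
python3 - <<'E'
from h import *
for x in ([491,-36,231],[491,-64,240],[492,-106,245],[492,-150,247],[493,-192,246]): row(x,.0145)
E
```

```text
turn [-0.13, 0.13, 0.26] shift [-1.4, 26.7, -1.3]
turn [-0.13, 0.13, 0.26] shift [-2.0, 54.6, -10.3]
turn [-0.13, 0.13, 0.26] shift [-1.8, 96.6, -15.4]
turn [-0.13, 0.13, 0.26] shift [-2.6, 140.6, -17.5]
turn [-0.13, 0.13, 0.26] shift [-2.4, 182.6, -16.6]
```

{"name": "arm_command", "arguments": {
  "increments": [
    [[0,0,0],[-1,14,0],-1],
    [[0,0,0],[-1,27,-1],-1],
    [[0,0,0],[-2,41,-6],-1],
    [[0,0,0],[-2,55,-10],-1],
    [[0,0,0],[-2,69,-12],-1],
    [[0,0,0],[-2,83,-14],-1],
    [[0,0,0],[-2,97,-15],-1],
    [[0,0,0],[-2,111,-16],-1],
    [[0,0,0],[-2,126,-17],-1],
    [[0,0,0],[-2.5,140,-17.5],-1],
    [[0,0,0],[-2.5,154,-17.5],-1],
    [[0,0,0],[-2.5,168,-17],-1],
    [[0,0,0],[-2.5,182,-17],-1]
  ]
}}

```text
t: 24.72
tool_pos: [492.5, -192.1, 245.9]
eef_rot: [[1.0, 0.019, -0.004], [0.019, -1.0, 0.003], [-0.004, -0.003, -1.0]]
wrist_force: [0.0, 2.4, -1.0]
finger_gap: -0.1
```

```bash
python3 - <<'E'
from h import *
st(); snap('wrist','w14'); snap('scene','s14'); crop('s14',130,40,280,185,4,'s14c')
E
```

```text
t 24.73 p [ 492.5 -192.1  245.9] h 0.019 F [ 0.   2.4 -1. ] gap -0.1 z [-0.004  0.003 -1.   ]
```

View pics/s14c.png

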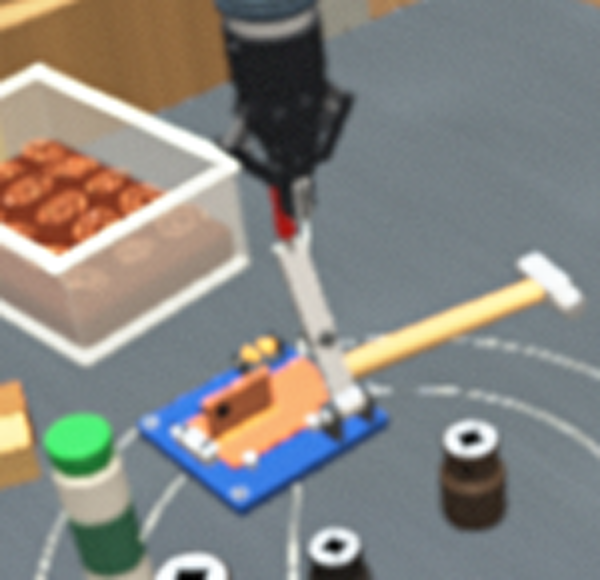

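View pics/w14.png

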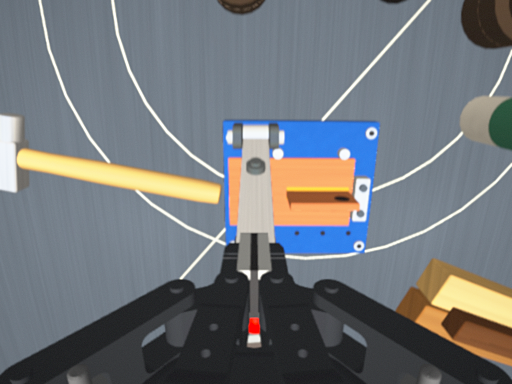

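{"name": "arm_command", "arguments": {
  "increments": [
    [[0,0,0],[0,9,2],-1],
    [[0,0,0],[0,18,5],-1],
    [[0,0,0],[0,35,12],-1],
    [[0,0,0],[0,52,21],-1],
    [[0,0,0],[0,67,31],-1],
    [[0,0,0],[0,82,43],-1],
    [[0,0,0],[0,95,56],-1],
    [[0,0,0],[0,106.5,71],-1],
    [[0,0,0],[0.5,117,86],-1],
    [[0,0,0],[0.5,125,103],-1],
    [[0,0,0],[0.5,132,120],-1],
    [[0,0,0],[0.5,134.5,129],-1],
    [[0,0,0],[0.5,134.5,129],-1]
  ]
}}

```text
t: 26.45
tool_pos: [494.9, -327.1, 115.9]
eef_rot: [[1.0, 0.017, -0.004], [0.017, -1.0, 0.003], [-0.004, -0.003, -1.0]]
wrist_force: [0.3, 0.2, 0.6]
finger_gap: 0.2
```

```bash
python3 - <<'E'
from h import *
st(); snap('wrist','w15'); snap('scene','s15'); crop('s15',130,40,280,185,4,'s15c')
E
```

```text
t 26.45 p [ 494.9 -327.1  115.9] h 0.0175 F [0.3 0.2 0.6] gap 0.2 z [-0.004  0.003 -1.   ]
```

View pics/s15c.png

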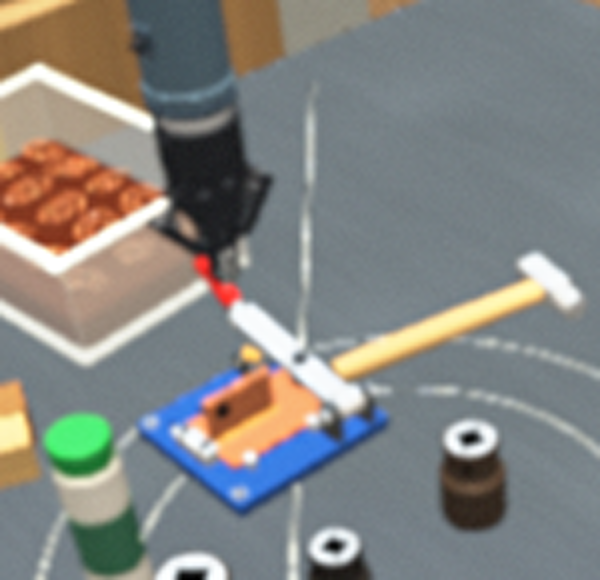

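View pics/w15.png

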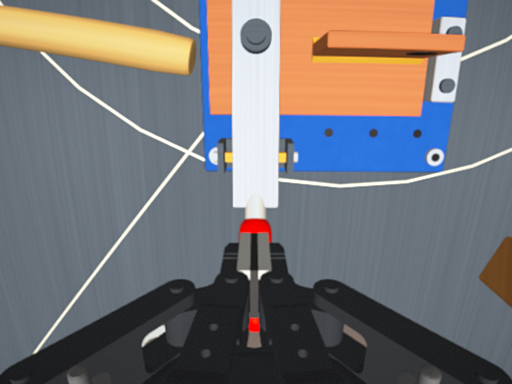

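{"name": "arm_command", "arguments": {
  "increments": [
    [[0,0,0],[0,2,8],-1],
    [[0,0,0],[0,3,14],-1],
    [[0,0,0],[0,4,19],-1],
    [[0,0,0],[0,5,23],-1],
    [[0,0,0],[0,5,26],-1],
    [[0,0,0],[0,5,28],-1],
    [[0,0,0],[0,5,28],-1]
  ]
}}

```text
t: 27.42
tool_pos: [495.3, -332.1, 88.8]
eef_rot: [[1.0, 0.018, -0.003], [0.018, -1.0, 0.002], [-0.003, -0.002, -1.0]]
wrist_force: [0.8, 0.5, 0.2]
finger_gap: -0.1
```

{"name": "arm_command", "arguments": {
  "increments": [
    [[0,0,0],[0,0,1.5],-1],
    [[0,0,0],[0,0,3],-1],
    [[0,0,0],[0,0,4],-1],
    [[0,0,0],[0,0,4],-1]
  ]
}}

```text
t: 27.92
tool_pos: [495.5, -332.5, 86.6]
eef_rot: [[1.0, 0.018, -0.002], [0.018, -1.0, 0.0], [-0.002, -0.0, -1.0]]
wrist_force: [-3.3, 2.2, 13.0]
finger_gap: 0.4
```

```bash
python3 - <<'E'
from h import *
st(); snap('wrist','w16'); snap('scene','s16'); crop('s16',130,40,280,185,4,'s16c')
E
```

```text
t 27.93 p [ 495.5 -332.5   86.6] h 0.0179 F [-3.3  2.2 13. ] gap 0.4 z [-0.002  0.    -1.   ]
```

View pics/s16c.png

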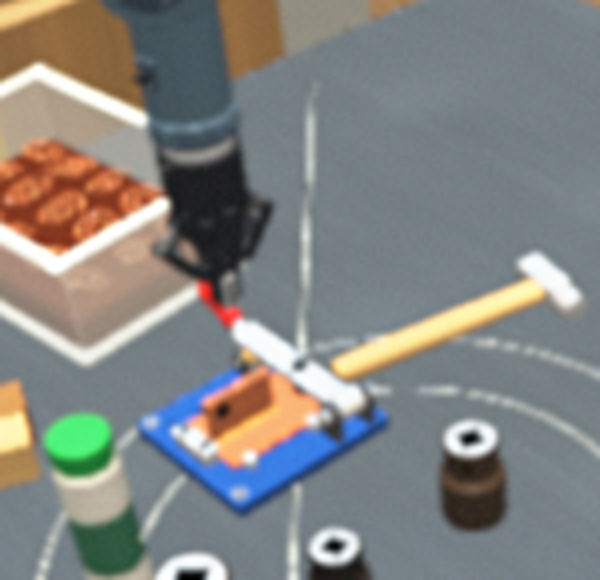

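View pics/w16.png

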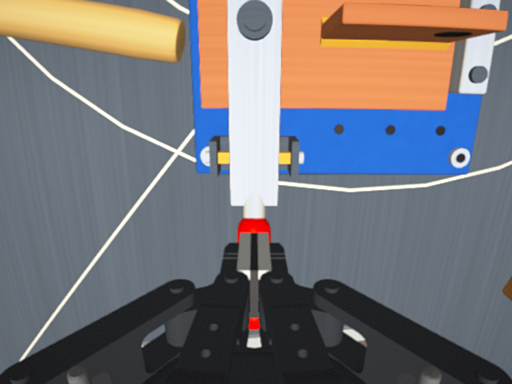

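{"name": "arm_command", "arguments": {
  "increments": [
    [[0,0,0],[0,0,2],-1],
    [[0,0,0],[0,0,3],-1],
    [[0,0,0],[0,0,3],-1],
    [[0,0,0],[0,0,0],-1]
  ]
}}

```text
t: 28.52
tool_pos: [495.4, -332.4, 87.7]
eef_rot: [[1.0, 0.018, -0.002], [0.018, -1.0, -0.0], [-0.002, -0.0, -1.0]]
wrist_force: [0.2, -0.2, 0.6]
finger_gap: -0.2
```

{"name": "arm_command", "arguments": {
  "increments": [
    [[0,0,0],[0,0,-20],-1],
    [[0,0,0],[0,0,-80],-1],
    [[0,0,0],[40,-20,-140],-1],
    [[0,0,0],[50,-50,-180],-1],
    [[0,0,0],[50,-60,-180],-1],
    [[0,0,0],[50,-60,-180],-1],
    [[0,0,0],[50,-60,-180],-1]
  ]
}}

```text
t: 29.4
tool_pos: [543.6, -271.6, 265.5]
eef_rot: [[1.0, 0.017, -0.005], [0.017, -1.0, 0.002], [-0.005, -0.002, -1.0]]
wrist_force: [-0.3, -0.7, 0.2]
finger_gap: 0.2
```

```bash
python3 - <<'E'
from h import *
st(); snap('wrist','w17'); snap('scene','s17'); crop('s17',140,80,260,180,6,'s17c'); snap('top','t17')
E
```

```text
t 29.4 p [ 543.6 -271.6  265.5] h 0.0174 F [-0.3 -0.7  0.2] gap 0.2 z [-0.005  0.002 -1.   ]
```

View pics/w17.png

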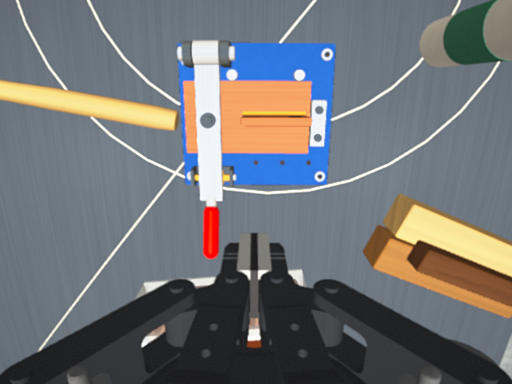

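View pics/s17c.png

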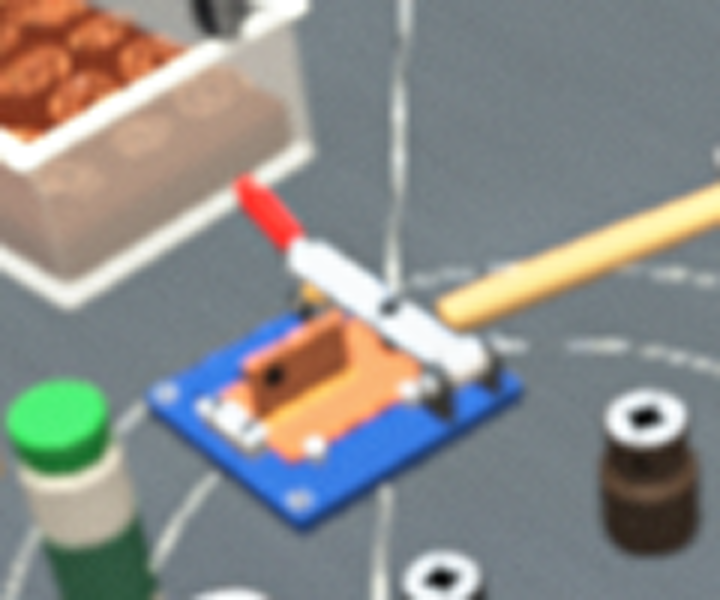

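```bash
python3 - <<'E'
from chk import *
crop('w17',170,30,350,210,4.2,'w17d')
s=load('s17')
a=np.deg2rad(22)
for th in (0,.03,.06,.1):
    e=jw([strap(th,188+29*np.cos(a),15+29*np.sin(a)),strap(th,155,5),[96,80,15],[96,-80,15],[-76,80,15]]); e[0:2]
    print(th,((proj(s,e)-[140,80]+.5)*6).round(1).tolist())
crop('s17',175,105,225,145,15,'s17e')
E
```

```text
0 [[240.8, 186.8], [301.6, 252.3], [297.3, 522.4], [141.2, 396.3], [522.3, 384.1]]
0.03 [[239.9, 179.0], [300.7, 246.5], [297.3, 522.4], [141.2, 396.3], [522.3, 384.1]]
0.06 [[239.2, 171.3], [299.9, 240.8], [297.3, 522.4], [141.2, 396.3], [522.3, 384.1]]
0.1 [[238.5, 161.2], [299.1, 233.3], [297.3, 522.4], [141.2, 396.3], [522.3, 384.1]]
```

View pics/w17d.png

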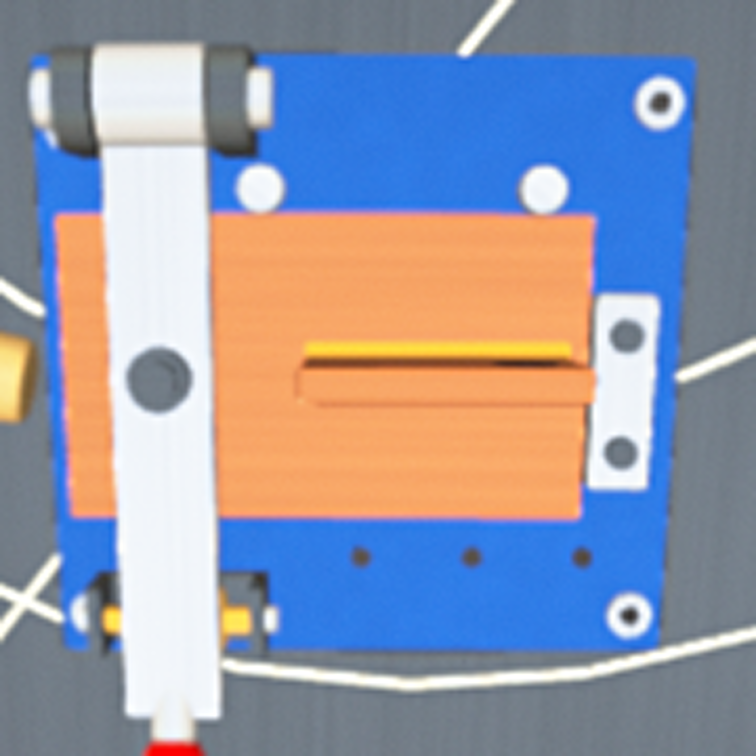

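View pics/s17e.png

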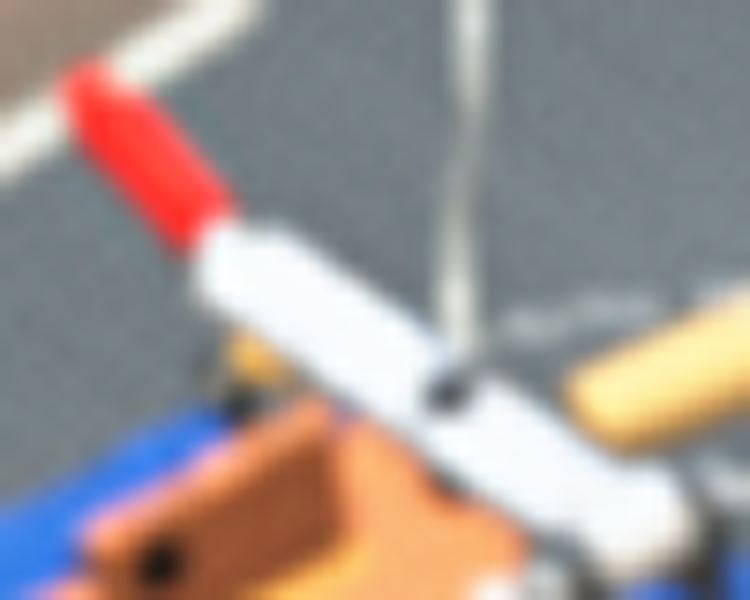

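```bash
python3 - <<'E'
from chk import *
d=load('w17')
qj=c([(696,59),(657,650),(65,650),(261,188),(545,189),(660,296),(648,489),(588,488),(599,295)],170,30,4.2)
Lj=[(96,80,15),(96,-80,15),(-76,-80,15),(-16,46,27),(56,46,27),(86,20,31),(86,-30,31),(70,-30,31),(70,20,31)]
p,r=fitz(list(zip([d]*9,qj,Lj)),[534,-225,.013]);print(p,r.round(2).tolist())
qb=c([(596,215),(582,519),(71,517),(56,213)],170,30,4.2)
X=wj(onz(d,qb,21+p[3]),p); print(X.round(1).tolist(), X.mean(0).round(2))
v=(X[0]+X[1]-X[2]-X[3]); print('yaw rel',np.arctan2(v[1],v[0]))
a=np.deg2rad(22)
for th in (0,.03,.06,.1):
    q=jw([strap(th,155,5),strap(th,188+29*np.cos(a),15+29*np.sin(a))],p); q[:,2]+=p[3]; print(th,((proj(d,q)-[170,30]+.5)*4.2).round(1).tolist())
t0=load('top0')
A=cv2.imread('pics/top0.png').astype(int);B=cv2.imread('pics/t17.png').astype(int)
m=(abs(A-B).max(2)>60).astype(np.uint8); n,_,st_,_=cv2.connectedComponentsWithStats(m)
print([x.tolist() for x in st_[1:] if x[4]>8])
E
```

```text
[ 5.34206016e+02 -2.25132438e+02  1.48823426e-02 -4.43849068e+00] [[0.45, -0.56], [0.45, 0.24], [0.1, -0.29], [0.22, 0.2], [-0.1, 0.22], [-0.24, 0.04], [-0.22, -0.07], [-0.13, 0.08], [-0.46, 0.13]]
[[70.4, 40.1, 16.6], [70.6, -40.2, 16.6], [-70.8, -40.1, 16.6], [-70.3, 40.5, 16.6]] [-1.000e-02  6.000e-02  1.656e+01]
yaw rel -0.0016071172715579984
0 [[176.7, 714.5], [175.2, 950.8]]
0.03 [[174.4, 719.5], [171.9, 959.9]]
0.06 [[172.0, 724.1], [168.4, 968.7]]
0.1 [[168.6, 729.6], [163.6, 979.9]]
[[375, 124, 85, 105, 2821], [405, 128, 13, 16, 32], [448, 142, 6, 6, 20], [315, 155, 87, 175, 4764], [455, 154, 6, 8, 12], [410, 161, 8, 5, 21], [213, 184, 39, 31, 715], [378, 211, 26, 28, 241], [243, 238, 56, 60, 358], [284, 241, 45, 46, 960], [313, 252, 8, 6, 23], [357, 260, 6, 5, 10], [101, 269, 29, 18, 140], [366, 268, 3, 6, 9], [65, 271, 30, 65, 387], [92, 275, 82, 92, 1074], [130, 277, 33, 23, 198], [146, 293, 9, 5, 20], [270, 298, 27, 50, 588], [313, 302, 11, 9, 47], [301, 311, 26, 18, 119], [260, 314, 10, 14, 88], [301, 315, 16, 15, 85], [267, 326, 3, 3, 9], [90, 333, 57, 50, 337], [271, 334, 10, 14, 64], [274, 349, 11, 9, 61], [151, 355, 65, 29, 1226], [320, 359, 9, 12, 33], [272, 361, 33, 23, 426], [225, 368, 6, 6, 13], [238, 381, 14, 3, 27]]
```

View pics/t17.png

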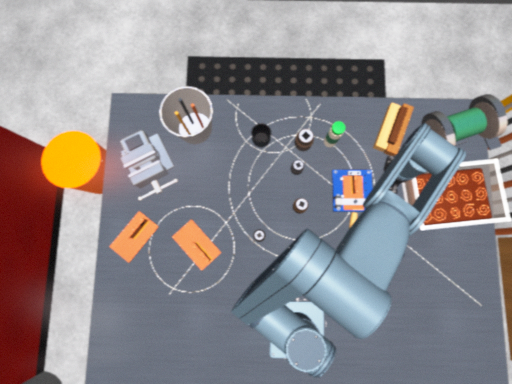

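Bracket is at (0.0, 0.1) mm with 0.002 rad yaw, and the other objects are where they were. The strap angle reads 0 to 0.03 depending on the view. That's too close to the limit, so I'll press it once more, firmly, and read force against height.

```bash
python3 - <<'E'
from h import *
row([495.3,-334,130],.0145);row([495.3,-334,90],.0145)
E
```

```text
turn [-0.08, 0.23, 0.14] shift [-49.1, 61.3, 136.2]
turn [-0.08, 0.23, 0.14] shift [-49.0, 61.4, 176.2]
```

{"name": "arm_command", "arguments": {
  "increments": [
    [[0,0.2,0],[-30,40,10],-1],
    [[0,0.2,0],[-49,61,60],-1],
    [[0,0.2,0],[-49,61,115],-1],
    [[0,0.2,0],[-49,61,150],-1],
    [[0,0.2,0],[-49,61,168],-1],
    [[0,0.2,0],[-49,61,176],-1],
    [[0,0.2,0],[-49,61,176],-1]
  ]
}}

```text
t: 30.42
tool_pos: [495.0, -333.9, 89.9]
eef_rot: [[1.0, 0.016, -0.001], [0.016, -1.0, 0.002], [-0.001, -0.002, -1.0]]
wrist_force: [0.1, 0.2, -0.2]
finger_gap: 0.2
```

{"name": "arm_command", "arguments": {
  "increments": [
    [[0,0,0],[0,0,2],-1],
    [[0,0,0],[0,0,4],-1],
    [[0,0,0],[0,0,6],-1],
    [[0,0,0],[0,0,6],-1]
  ]
}}

```text
t: 30.92
tool_pos: [495.8, -334.9, 87.3]
eef_rot: [[1.0, 0.017, 0.002], [0.017, -1.0, -0.002], [0.001, 0.002, -1.0]]
wrist_force: [-3.9, 1.4, 15.9]
finger_gap: 0.0
```

{"name": "arm_command", "arguments": {
  "increments": [
    [[0,0,0],[0,0,2],-1],
    [[0,0,0],[0,0,3],-1],
    [[0,0,0],[0,0,3],-1]
  ]
}}

```text
t: 31.3
tool_pos: [495.8, -335.0, 87.3]
eef_rot: [[1.0, 0.017, 0.002], [0.017, -1.0, -0.003], [0.002, 0.003, -1.0]]
wrist_force: [-6.4, 4.1, 16.2]
finger_gap: -0.1
```

The grip is rigid under 16 N. It sits at the height the closed strap predicts, and 0.03 rad open would be about 5 mm higher. Retreating and handing in.

{"name": "arm_command", "arguments": {
  "increments": [
    [[0,0,0],[0,0,-2],-1],
    [[0,0,0],[0,0,-20],-1],
    [[0,0,0],[0,0,-80],-1],
    [[0,0,0],[40,-20,-140],-1],
    [[0,0,0],[50,-50,-180],-1],
    [[0,0,0],[50,-60,-180],-1],
    [[0,0,0],[50,-60,-180],-1],
    [[0,0,0],[50,-60,-180],-1]
  ]
}}

```text
t: 32.3
tool_pos: [543.4, -273.8, 265.5]
eef_rot: [[1.0, 0.017, -0.0], [0.017, -1.0, -0.002], [-0.0, 0.002, -1.0]]
wrist_force: [-0.3, -0.4, -0.6]
finger_gap: -0.1
```

```bash
python3 - <<'E'
from h import *
st(); snap('wrist','w18'); crop('w18',150,20,350,230,3.4,'w18d')
E
```

```text
t 32.3 p [ 543.4 -273.8  265.5] h 0.0167 F [-0.3 -0.4 -0.6] gap -0.1 z [-0.    -0.002 -1.   ]
```

View pics/w18d.png

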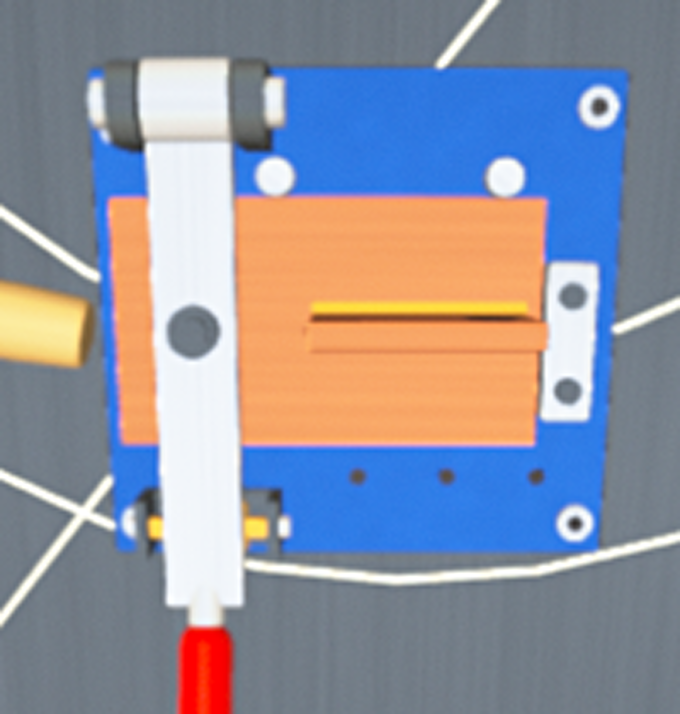

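The foot lies along both dowels and against the stop, the strap is down in the catch, and the hand is clear.

```bash
python3 - <<'E'
from workcell import env
print(env.finish_job())
E
```

```text
the job is handed in; nothing more can be done
None
```

The bracket is seated in the jig, the strap is down in its catch, and the job was handed in after about 32 s; no verdict was reported. I swung the strap open to about 1.9 rad, gripped the smallest bracket (140 x 80 mm) by its lug and set it on the jig. Then I pushed it home and swung the strap down with shut fingers, pressing the grip with about 16 N.

- **End stop:** the first check after release showed the foot about 1.5 mm short of the stop. The force I had taken for contact was mostly friction. A first push on the lug's end at about 12 N did not close the gap; a second at about 22 N did.
- **Bracket:** the last numeric fit, taken with the strap closed, put the bracket at (0.0, 0.1) mm from its seat with 0.002 rad yaw. After that came one more press on the grip. The final picture still shows the foot on both dowels and the stop, but I did not measure it again.
- **Strap:** the pictures disagreed on its angle, reading anywhere from 0 to 0.03 rad, and the limit is 0.03. The press on the grip met a rigid stop at or slightly below the height expected when fully closed, so I judged it snapped in.
- **Other objects:** by eye in the last overhead picture, the sockets, can and pot stand where they were. The hammer is partly hidden by the arm there, but its handle end looks unmoved in the wrist pictures. The hand was clear at hand-in.

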